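Bundle nesting end cups in a slip-clutch press

TASK

Bundle the loose round end cups: nest every one of them upright in a single stack in the ring of the press, and put the pieces that will not nest (the square cup and the drum, whichever are there) into the grey tote. Then set the pressure plate centred on the stack with its long side along the press bed, swing the press arm home over it, and turn the thumbscrew clockwise until its clutch first slips; stop right there and leave the bundle clamped, without disturbing the other things on the bench.

Things in the scene. Friction and masses are not known exactly. Their poses are not given: they have to be found in the camera images.
- cup1: Round tapered end cup of tan moulded fibre, open on top, 26 mm high: foot 30 mm across, cone widening to 50 mm, then an upright rim band 63 mm across, 17 to 26 mm above the foot: grip it there. Origin: centre of the underside, z up. Nested, each cup sits 9 mm higher than the one below, rim on rim. 30 g. Two to four of cup1..cup4 are present; an absent one reads None.
- cup2: Round tapered end cup of tan moulded fibre, open on top, 26 mm high: foot 30 mm across, cone widening to 50 mm, then an upright rim band 63 mm across, 17 to 26 mm above the foot: grip it there. Origin: centre of the underside, z up. Nested, each cup sits 9 mm higher than the one below, rim on rim. 30 g. Two to four of cup1..cup4 are present; an absent one reads None.
- cup3: Round tapered end cup of tan moulded fibre, open on top, 26 mm high: foot 30 mm across, cone widening to 50 mm, then an upright rim band 63 mm across, 17 to 26 mm above the foot: grip it there. Origin: centre of the underside, z up. Nested, each cup sits 9 mm higher than the one below, rim on rim. 30 g. Two to four of cup1..cup4 are present; an absent one reads None.
- cup4: Round tapered end cup of tan moulded fibre, open on top, 26 mm high: foot 30 mm across, cone widening to 50 mm, then an upright rim band 63 mm across, 17 to 26 mm above the foot: grip it there. Origin: centre of the underside, z up. Nested, each cup sits 9 mm higher than the one below, rim on rim. 30 g. Two to four of cup1..cup4 are present; an absent one reads None.
- square_cup: Odd piece that will not nest: square tan fibre cup, 44 mm square body and a 58 mm square rim band from 17 to 26 mm above the foot. Origin at the centre of the underside, x and y along its sides. 30 g. May be absent (None).
- drum: Odd piece that will not nest: straight closed tan fibre drum, 58 mm across, 42 mm high. Origin at the centre of the underside. 50 g. May be absent (None).
- plate: Pressure plate: aluminium, 96 mm (its x) by 64 mm (its y), 6 mm thick, with a grey grip block 28 x 28 mm standing 22 mm up from its middle (top 28 mm above the underside), on whose top the ram presses. Origin at the centre of the underside. 200 g.
- press: Bundling press, fixed: low grey bed 230 mm (its x) by 110 mm, 14 mm thick. Origin on the bench under the middle of the nest ring; the bed runs 65 mm towards -x and 165 mm towards +x of it. A post 26 mm across, 112 mm high, stands 130 mm along its +x and carries the swing arm.
- nest (a point): Centre of the nest ring, on the bed's top face 14 mm above the bench. The ring is 8 mm high, 43 mm inside, 53 mm outside; the lowest cup stands inside it on the bed, foot at this height. The ram axis passes through this point when the arm is home.
- swing_arm (a joint): Angle of the press arm about the upright post, rad: 0 is home (over the nest, against its stop); starts open at 1.35 to 1.65, at most 1.8. Grows anticlockwise from above; home, the arm points to the press's -x, open, to its -y. Bar 24 mm wide, 112 to 132 mm above the bench, 190 mm long from the post axis. It stays where it is left (about 2 N at the peg moves it).
- handle_peg (a point): Round upright handle peg on the arm's free end, 14 mm across, from 132 to 158 mm above the bench; this point is 13 mm up it (145 mm above the bench), 180 mm from the post axis and 50 mm further out than the thumbscrew.
- ram: Ram with a rubber foot 26 mm across, under the arm, 130 mm from the post axis. Origin at the centre of its underside, 99 mm above the bench before screwing (4 mm above the plate's block on a stack of four cups, 13 mm on three, 22 mm on two). It does not rotate; it goes down 30 mm per full clockwise turn of the collar, and stays where it is left.
- collar (a joint): Turn of the steel collar (30 mm, with a small side pointer) under the thumbscrew head, rad, clockwise from above positive: drives the ram. From 0 (ram up) to 6.2.
- thumbscrew (a joint): Slip of the clutch, rad: how far the head has turned clockwise relative to the collar. 0 while they turn together; once the ram bears on the plate the collar stops and this grows (clutch 0.10 N m; free turning 0.04 N m). 0.1 rad is a clear slip; more than an eighth of a turn (0.8 rad) in all wears the clutch and counts as overtightened.
- thumb_grip (a point): Grip point of the black thumbscrew head, on its axis, 177 mm above the bench, not moving up or down. The grip is an upright bar 38 mm long (this frame's x) and 14 mm thick (its y), from 160 to 190 mm above the bench, on a 40 mm disc.
- tote: Open grey tote, fixed: 130 mm (its x) by 210 mm (its y), 50 mm high, walls and floor 4 mm. Origin under its centre.
- tote_in (a point): Centre of the tote's inner floor, 4 mm above the bench.
- carton: Bystander: brown carton 100 x 150 x 60 mm. Leave it.
- tape_roll: Bystander: tan tape roll lying flat, 100 mm across, 48 mm high. Leave it.
- marker: Bystander: marker pen about 130 mm long. Leave it.
- box_cutter: Bystander: grey box cutter about 160 mm long. Leave it.
- label_spool: Bystander: small white paper label spool, 32 mm across, 22 mm high. Leave it.
Things that resemble listed ones, but are neither listed nor needed, are in the scene too. What is shaped like the plate but green is not meant.

How it is judged:
By the outcome, as a careful person would: the job done as asked, in the order asked, and still so for the second after the job is handed in, with the robot touching nothing.
Of cup1, cup2, cup3, cup4 only 2 to 4 are there at a start; the rules pass over those that are not, and their reading is None.
Of square_cup, drum only 1 to 2 are there at a start; the rules pass over those that are not, and their reading is None.
At some moment in a run one of cup1, cup2, cup3, cup4, square_cup, drum may be knocked a few centimetres aside while the robot is not near it.
It also fails if it takes over 210 s, if anything falls off the work surface, if the arm or the gripper's body presses on something with over 40 N, if the wrist force passes 120 N, or if a joint passes its speed limit or range.

ROBOT

A 7-joint arm with a two-finger parallel gripper is mounted at the origin on the work surface. World frame = base frame: x ahead of the robot, y to its left, z up, the work surface at z = 0. Lengths are in m, angles in rad, forces in N, time in s.
With the tool pointing down it reaches from about 0.425 to 0.95 m from the base axis. Payload 4.7 kg.
Tool frame: the origin (TCP) lies midway between the tips of the shut fingers; the grasp point (between the pads) lies manip.grasp_offset behind it (manip.grasp_offset is the distance from the TCP to the grasp point, in m); z points along the fingers, x is the direction in which the jaws open and shut, and the axes are right-handed (so a half turn about z gives the same grasp; the last joint's range is limited). The gripper opens to 87 mm and grips with 3 to 60 N. Pads are 19 mm wide; open, the fingers measure 117 mm over their backs; the gripper's body (75 mm by 190 mm) begins 51 mm behind the grasp point.
Start: joints at [1.142, 0.469, -0.049, 1.532, 0.024, 1.141, -0.082], TCP at [0.263, -0.622, 0.223] pointing down, gripper open.
Joint ranges: [-2.59, 2.59], [-0.33, 1.99], [-1.39, 1.29], [0.1, 2.45], [-1.04, 4.18], [0.21, 1.99], [-2.66, 2.66]. Speed limits (rad/s): [2.57, 2.57, 3.14, 3.14, 3.14, 3.14, 3.14].

INTERFACE

Orientations are given as a 3x3 rotation matrix whose columns are the frame's x, y, z axes.
In Python, from workcell import manip, vision, job gives the robot as it stands.
- The arm moves only by the tool arm_command, never from a script. Its argument "rows" is a list of rows, each a list of 4 numbers: the shift along the tool's x, y, z in m, then the turn about the tool's z in rad. In form: [[x, y, z, yaw], ...]. A call has 1 to 12 rows; each row is the pose to reach, as a shift and turn from the pose commanded when the call began, along the tool's axes at that moment; what a row does not reach only later rows make up. A row lasts 1/8 s, in which the tool goes at most 62.5 mm and 10.7 degrees, less where a joint would pass 70% of its speed; a pose out of reach is approached as far as the arm can. A call with a gripper value outside its range is refused whole. "hand" is the opening, from 0 (shut) to 1 (fully open), set as the call begins (left out, the last holds). The fingers move at their own pace and stop on an object; the grip force is fixed at half the most. Time passes only in rows, so rows that repeat a pose let the fingers close. It gives the time, the measured TCP pose, the force and the opening at its end, in the units of the state.
- manip.observe(): the state, without advancing time (a new reading comes with each control period).
- vision.grab_frame(name): name is "scene" or "top"; returns (picture, depth): 480x640x3 uint8, red, green, blue; 480x640 float32, m along the optical axis (not along the pixel's ray), 0 where there is no reading.
- vision.camera_info(name): a dict with "vertical_fov" (degrees; the focal length in pixels is half the picture's height over the tangent of half this angle, whatever the lens; pixels are square), "cx", "cy" (the principal point, pixels), "origin" and "rotation" of the camera in the world. Camera axes: x right, y down, z forward; pixel columns grow to the right and rows downward; lengths in m; the calibration is good to about 2 mm. A picture is of the moment at which its call begins. camera_info takes no time and is no camera call.
- job.hand_in(): hands the job in, once; it reports no verdict.
Trained networks look in the newest picture that a camera, given by its name, has taken for a name from the list of things; names that differ only in an ending like _2 or _b are one class to them, and where a whole thing is asked for, a point or a joint stands for the part that bears it (a point fixed in the world has none). Each returns a list of dicts, best first, with "confidence" (0 to 1); they miss things now and then, are a little off and sometimes report something else, mostly with a low value. They report only what shows in the picture. A call takes as long as a camera call. They do not tell look-alikes from the thing itself.
- vision.recognise(target, camera): "rect" ([centre column, centre row, width, height] in pixels, round what is visible of it).
- vision.silhouettes(target, camera): "region" (480x640 bool, what is visible of it) and "rect" ([centre column, centre row, width, height] in pixels, round what is visible of it).
- vision.landmark_of(target, camera): "xy" ([column, row] in pixels: a listed point, or the origin of a listed thing).
The state is a dict: "time": time; "joint_pos": joint angles; "qd": joint speeds; "joint_torque": joint torques, N m; "eef_pos": TCP position; "eef_rot": TCP orientation; "force": force on the tool from outside, world axes, zero at the start; "moment": the same for the moment, N m; "finger_gap": finger opening in m.
Only numpy, scipy, OpenCV 4.12 (cv2) and the standard library are available. Lean on these libraries where they do the work, as an engineer would, in place of code of your own. Each camera call takes 0.05 s, during which the arm holds its last target. There are 200 camera calls.

## Working session

There is one attempt and no reset: what is moved stays moved. The work goes in short steps, Python scripts to look and compute and a tool call to move; the robot and the scene stay as the last step left them, time stands still between calls to the robot, and variables do not carry over. Pictures are saved under pics/ and viewed, on a budget of 14 in all, crops included, one or two more only if the job needs it, and the job is handed in when it is done.

Besides the shell and the picture viewer there is one more tool, called after ">>>" as name([rows], argument=value, ...), one row to a line, values as JSON. arm_command: Moves the arm, as the interface text tells. Its arguments: {"type":"object","properties":{"rows":{"type":"array","items":{"type":"array","items":{"type":"number"}}},"hand":{"type":"number"}},"required":["rows"]}

```bash
mkdir -p pics; ls
python3 - <<'E'
from workcell import manip, vision, job
import cv2
s=manip.observe();print({k:(v if not hasattr(v,'round') else v.round(3).tolist()) for k,v in s.items()}); print(manip.grasp_offset)
for n in("scene","top"):
    p,d=vision.grab_frame(n);cv2.imwrite(f"pics/{n}0.png",p[...,::-1]);print(n,vision.camera_info(n))
E
```

```text
pics
{'time': 0.0, 'joint_pos': [1.142, 0.469, -0.049, 1.534, 0.024, 1.141, -0.082], 'qd': [0.0, -0.001, -0.002, 0.0, -0.0, -0.0, -0.0], 'joint_torque': [-0.0, -50.798, -0.08, -23.615, -0.061, 0.038, 0.0], 'eef_pos': [0.263, -0.621, 0.221], 'eef_rot': [[0.389, -0.921, -0.001], [-0.921, -0.389, 0.002], [-0.002, 0.0, -1.0]], 'force': [-1.177, -1.277, 0.211], 'moment': [-0.035, 0.015, -0.028], 'finger_gap': 0.08732744564315063}
0.0187
scene {'vertical_fov': 55.005838295839155, 'cx': 320.18852839330555, 'cy': 232.8388358434258, 'origin': array([ 0.85397807, -0.46325583,  0.95468915]), 'rotation': array([[ 0.86843049,  0.41403922, -0.27276366],
       [ 0.49553904, -0.70659008,  0.50514504],
       [ 0.01641776, -0.57384839, -0.81879697]])}
top {'vertical_fov': 49.804928661000254, 'cx': 315.65329045030563, 'cy': 239.22714392621367, 'origin': array([0.27469014, 0.03556402, 1.4477745 ]), 'rotation': array([[ 6.66817312e-02, -9.76528280e-01,  2.04807384e-01],
       [-9.97773907e-01, -6.54432878e-02,  1.28221457e-02],
       [ 8.82080743e-04, -2.05206467e-01, -9.78718309e-01]])}
```

View pics/scene0.png

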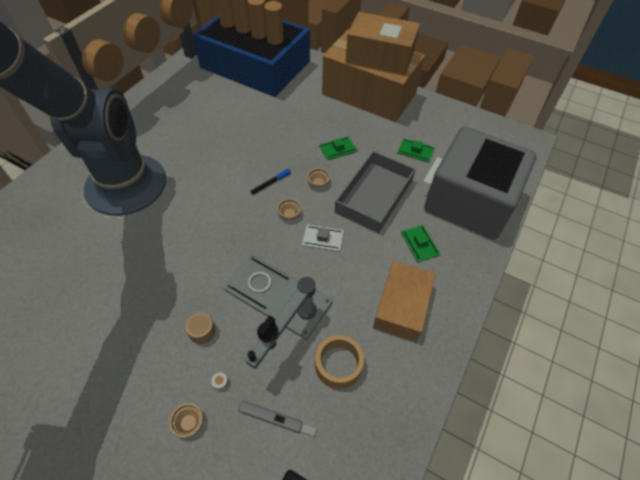

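View pics/top0.png

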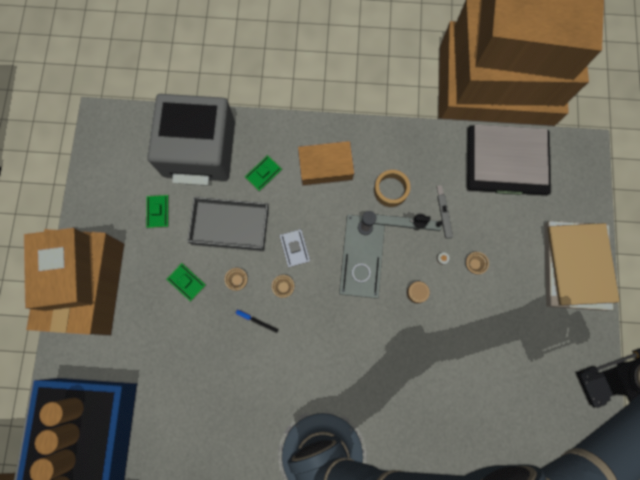

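The scene view shows two cups at (318,178) and (289,210), one cup at (186,420) and a drum at (200,327). The silver plate is at (323,237); the green look-alikes are at (338,148), (416,150) and (420,243). The press is at (280,300) with its arm open, and the tote is at (375,190). I'll measure these and confirm them in an enlarged crop.

```bash
cat > h.py <<'E'
from workcell import manip, vision, job
import numpy as np, cv2
def K(n):
    c=vision.camera_info(n); return c,240/np.tan(np.radians(c["vertical_fov"]/2))
def ray(n,u,v,z):
    "world point on pixel ray at height z"
    c,f=K(n); r=c["rotation"]@np.array([(u-c["cx"])/f,(v-c["cy"])/f,1]); o=c["origin"]
    return o+r*(z-o[2])/r[2]
def proj(n,P):
    c,f=K(n); q=(np.asarray(P)-c["origin"])@c["rotation"]; return q[...,:2]/q[...,2:]*f+[c["cx"],c["cy"]]
def cloud(n,d):
    c,f=K(n); v,u=np.mgrid[:480,:640]
    P=np.stack([(u-c["cx"])/f*d,(v-c["cy"])/f*d,d],-1)
    return P@c["rotation"].T+c["origin"]
def tool(target,yaw=None):
    "shift in tool axes from commanded(~measured) to TCP target"
    s=manip.observe(); R=s["eef_rot"]; return R.T@(np.asarray(target)-s["eef_pos"])
E
python3 - <<'E'
from h import *
for n in("top","scene"):
    p,d=vision.grab_frame(n); C=cloud(n,d)
    for t in("cup1","square_cup","drum","plate","tote","press","swing_arm","thumbscrew","carton","tape_roll","label_spool","marker"):
        for r in vision.silhouettes(t,n)[:6]:
            if r["confidence"]<.3: continue
            m=r["region"]&(d>0); P=C[m]; 
            print(n,t,round(r["confidence"],2),np.round(r["rect"]).astype(int),"min",np.percentile(P,3,axis=0).round(3),"max",np.percentile(P,97,axis=0).round(3))
    for t in("nest","handle_peg","thumb_grip","tote_in","ram"):
        for r in vision.landmark_of(t,n)[:2]: 
            z=dict(nest=.014,handle_peg=.145,thumb_grip=.177,tote_in=.004,ram=.099)[t]
            print(n,t,round(r["confidence"],2),np.round(r["xy"],1),ray(n,*r["xy"],z).round(3))
p,d=vision.grab_frame("scene")
cr=[(318,178),(289,210),(186,420),(200,327),(323,237),(280,300)]
T=[cv2.resize(p[max(0,v-h):v+h,u-h:u+h],(260,260),interpolation=cv2.INTER_CUBIC) for (u,v),h in zip(cr,(25,25,25,25,30,70))]
cv2.imwrite("pics/crop1.png",np.vstack([np.hstack(T[:3]),np.hstack(T[3:])])[...,::-1])
E
```

```text
top cup1 0.91 [235 280  26  24] min [ 0.418  0.24  -0.003] max [0.473 0.295 0.029]
top cup1 0.88 [477 264  28  21] min [ 0.508 -0.436 -0.003] max [ 0.564 -0.37   0.029]
top cup1 0.62 [282 286  22  24] min [ 0.407  0.113 -0.002] max [0.462 0.164 0.028]
top cup1 0.38 [442 260  15  14] min [ 0.529 -0.317 -0.002] max [ 0.558 -0.29   0.027]
top square_cup 0.62 [388 253 100  82] min [ 0.429 -0.238  0.008] max [ 0.63  -0.029  0.163]
top square_cup 0.61 [421 221  15  12] min [ 0.596 -0.227  0.156] max [ 0.624 -0.194  0.194]
top drum 0.67 [423 222  15  18] min [ 0.594 -0.229  0.154] max [ 0.628 -0.193  0.194]
top drum 0.58 [419 292  16  23] min [ 0.416 -0.259  0.018] max [ 0.466 -0.208  0.047]
top drum 0.31 [422 222  15  18] min [ 0.594 -0.228  0.143] max [ 0.627 -0.193  0.193]
top plate 0.95 [188 283  40  40] min [ 0.388  0.367 -0.   ] max [0.472 0.455 0.029]
top plate 0.78 [296 248  28  36] min [ 0.503  0.077 -0.001] max [0.593 0.15  0.029]
top plate 0.74 [156 212  16  32] min [ 0.584  0.485 -0.001] max [0.673 0.548 0.029]
top plate 0.61 [264 175  39  37] min [ 0.72   0.179 -0.   ] max [0.8
[... 2442 characters left out ...]
1 -0.195  0.191]
scene carton 0.88 [404 301  64  81] min [ 0.751 -0.036  0.012] max [0.852 0.112 0.063]
scene label_spool 0.73 [221 382  15  20] min [ 0.533 -0.319  0.003] max [ 0.561 -0.291  0.025]
scene marker 0.74 [270 181  36  24] min [0.316 0.148 0.005] max [0.361 0.254 0.016]
scene marker 0.49 [186 423  32  33] min [ 0.512 -0.425  0.001] max [ 0.566 -0.371  0.028]
scene nest 0.82 [257.4 283.3] [ 0.486 -0.08   0.014]
scene nest 0.33 [291.3 211.2] [0.443 0.139 0.014]
scene handle_peg 0.83 [250.7 358.2] [ 0.613 -0.266  0.145]
scene thumb_grip 0.72 [261.7 327.7] [ 0.607 -0.217  0.177]
scene thumb_grip 0.7 [291.3 212.3] [0.516 0.032 0.177]
scene tote_in 0.9 [375.3 197.8] [0.608 0.297 0.004]
```

View pics/crop1.png

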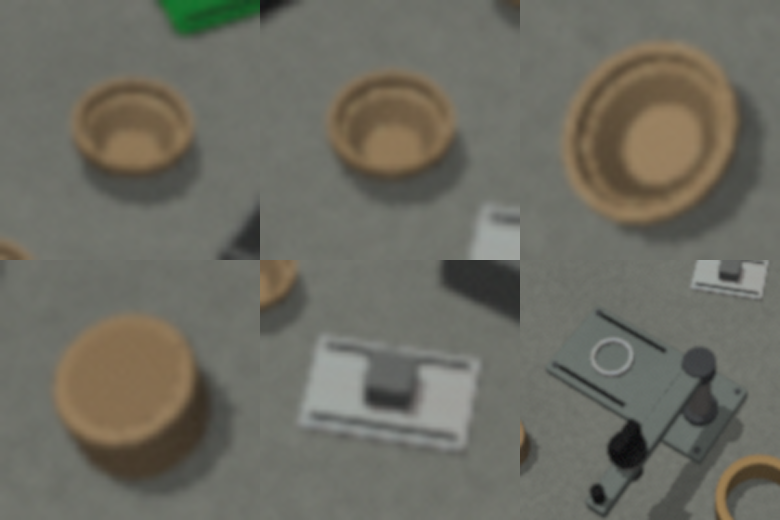

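```bash
cat >> h.py <<'E'
def near(n,xy,r,z0,z1,C):
    m=(np.hypot(C[...,0]-xy[0],C[...,1]-xy[1])<r)&(C[...,2]>z0)&(C[...,2]<z1); return C[m]
def circ(P):
    return cv2.minEnclosingCircle((P[:,:2]*1000).astype(np.float32))
def rect(P):
    return cv2.minAreaRect((P[:,:2]*1000).astype(np.float32))
SP=dict(A=((.446,.27),.06,.019,.035),B=((.437,.138),.05,.019,.035),C=((.538,-.4),.06,.019,.035),drum=((.445,-.237),.05,.036,.055))
def pieces(names=SP,sp=SP):
    for n in("top","scene"):
        p,d=vision.grab_frame(n); C=cloud(n,d)
        for k in names:
            P=near(n,*sp[k],C); 
            if len(P)>5: print(n,k,len(P),np.round(circ(P)[0]),round(circ(P)[1],1),"bbox",((P.min(0)+P.max(0))/2*1000).round(1)[:2],P[:,2].mean().round(4))
            else: print(n,k,"gone")
E
python3 - <<'E'
from h import *
pieces()
def fr(r): return np.round(r[0],1),np.round(r[1],1),round(r[2],1)
for n in("top","scene"):
    p,d=vision.grab_frame(n); C=cloud(n,d)
    print(n,"plate",fr(rect(near(n,(.548,.113),.062,.0035,.012,C))),"block",fr(rect(near(n,(.548,.113),.03,.025,.035,C))))
    B=near(n,(.53,-.08),.16,.010,.0175,C); print("bed",fr(rect(B)),B[:,2].mean())
    R=near(n,(.489,-.082),.035,.0195,.027,C); print("ring",len(R),circ(R) if len(R) else "")
    print("grip",fr(rect(near(n,(.61,-.212),.035,.184,.2,C))))
    P=near(n,(.608,-.262),.022,.148,.165,C); print("peg",len(P),P.mean(0).round(4),circ(P))
    P=near(n,(.615,-.08),.05,.125,.18,C); print("post",fr(rect(P)),P.max(0))
    P=near(n,(.61,-.16),.04,.125,.14,C); print("bar",fr(rect(P)))
    T=near(n,(.60,.302),.14,.045,.055,C); print("tote",fr(rect(T)))
E
```

```text
top A 142 [445. 268.] 31.6 bbox [445.6 268.5] 0.0243
top B 140 [434. 137.] 31.5 bbox [434.7 136.6] 0.0242
top C 154 [ 536. -398.] 32.7 bbox [ 534.9 -398.9] 0.0237
top drum 340 [ 442. -236.] 29.1 bbox [ 441.4 -235.6] 0.0421
scene A 154 [448. 269.] 32.0 bbox [448.1 268.3] 0.0242
scene B 169 [437. 139.] 33.1 bbox [437.1 139.7] 0.0245
scene C 317 [ 538. -397.] 32.0 bbox [ 538.1 -397.2] 0.0242
scene drum 559 [ 445. -234.] 29.3 bbox [ 444.3 -234.2] 0.0419
top plate (array([545.2, 112.5]), array([119.9, 111.7]), 65.3) block (array([547.1, 113.7]), array([28. , 26.5]), 21.7)
bed (array([518.1, -86.4]), array([267.6, 222.4]), 44.9) 0.01362936727905684
ring 69 ((485.55224609375, -79.7113037109375), 29.217863082885742)
grip (array([ 611.6, -212.3]), array([38.4, 14.4]), 89.7)
peg 27 [ 0.6084 -0.2618  0.1561] ((609.0271606445312, -262.2950744628906), 6.917766571044922)
post (array([617.8, -96.3]), array([36.1, 63.9]), 4.4) [ 0.63516308 -0.06436652  0.14266036]
bar (array([ 613.1, -160.1]), array([79.8, 25.7]), 88.3)
tote (array([634.7, 302.1]), array([210.8, 202.6]), 88.4)
scene plate (array([546. , 121.5]), array([111.7,  92.5]), 27.2) block (array([549.7, 115. ]), array([26.3, 30.2]), 17.7)
bed (array([ 537.9, -126.4]), array([209.3, 231. ]), 88.2) 0.013758775406595404
ring 108 ((488.88604736328125, -76.16509246826172), 26.965181350708008)
grip (array([ 613.9, -211.3]), array([38. , 14.7]), 87.7)
peg 56 [ 0.6127 -0.2615  0.1563] ((612.052734375, -260.7458801269531), 6.958815574645996)
post (array([616.7, -95.8]), array([67. , 36.2]), 77.6) [ 0.63810014 -0.06229594  0.13947882]
bar (array([ 616. , -156.9]), array([73.4, 25. ]), 88.8)
tote (array([636.2, 304.5]), array([216.2, 202.1]), 88.9)
```

Three round cups, A, B and C, are present, plus the drum; there is no square cup. The silver plate is the right one. I'll start with cup C.

>>> arm_command([
  [-0.1,-0.34,0.1,0.4],
  [-0.1,-0.34,0.1,0.4],
  [-0.1,-0.34,0.1,0.4],
  [-0.1,-0.34,0.1,0.4],
  [-0.1,-0.34,0.1,0.4],
  [-0.1,-0.34,0.1,0.4],
  [-0.1,-0.34,0.1,0.4],
  [-0.1,-0.34,0.1,0.4],
  [-0.1,-0.34,0.1,0.4],
], hand=1)

```text
time: 3.28
eef_pos: [0.5356, -0.3995, 0.1231]
eef_rot: [[-0.003, -1.0, -0.0], [-1.0, 0.003, -0.002], [0.002, 0.0, -1.0]]
force: [-0.7, -0.5, 0.0]
finger_gap: 0.0873
```

Run:
```python
from h import *
pieces(["C","drum"])
p,d=vision.grab_frame("scene");C=cloud("scene",d);print("nearest gripper pts")
for r in vision.recognise("cup1","scene")[:4]: print(r["confidence"],np.round(r["rect"]))
print(manip.observe()["eef_pos"],manip.observe()["eef_rot"].round(3),manip.observe()["force"].round(1),tool((.537,-.398,.005)))
cv2.imwrite("pics/s1.png",cv2.resize(p[280:480,80:380],(800,533))[...,::-1])
```

```text
top C 69 [ 531. -400.] 31.2 bbox [ 524.8 -400. ] 0.0243
top drum 337 [ 442. -235.] 29.2 bbox [ 441.5 -235.7] 0.0417
scene C 323 [ 539. -398.] 32.4 bbox [ 538.6 -397.2] 0.0242
scene drum 542 [ 445. -234.] 29.4 bbox [ 445.1 -232.9] 0.0418
nearest gripper pts
0.82 [187. 423.  35.  41.]
0.78 [288. 208.  23.  24.]
0.74 [320. 178.  22.  17.]
0.16 [220. 382.  16.  20.]
[ 0.5362943  -0.39841778  0.12296775] [[-0.002 -1.     0.   ]
 [-1.     0.002 -0.001]
 [ 0.001 -0.    -1.   ]] [0.6 0.3 1.1] [-0.00049193 -0.00066774  0.11796769]
```

View pics/s1.png

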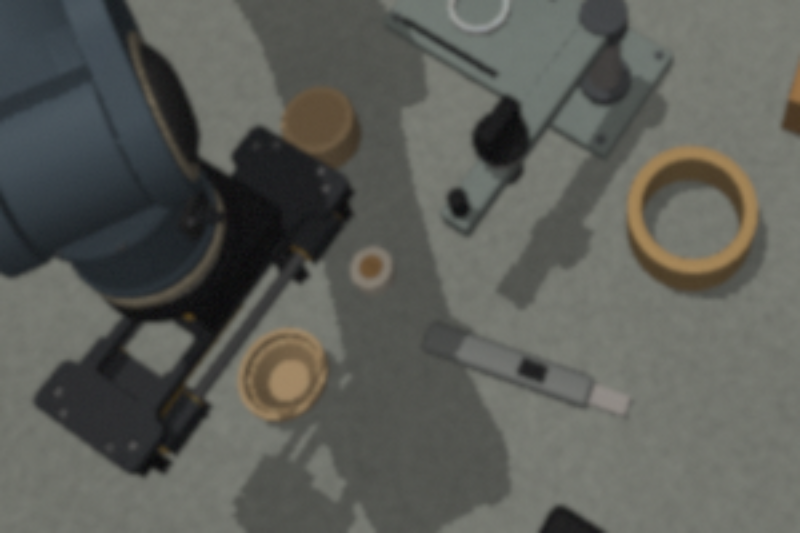

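The picture shows cup C below the gripper at (285,375), with clear space for the fingers. I'll descend and grip.

>>> arm_command([
  [0,-0.001,0.05,0],
  [0,-0.001,0.1,0],
  [0,-0.001,0.113,0],
  [0,-0.001,0.113,0],
])

```text
time: 3.98
eef_pos: [0.538, -0.3976, 0.0096]
eef_rot: [[-0.001, -1.0, -0.0], [-1.0, 0.001, 0.0], [-0.0, 0.0, -1.0]]
force: [0.7, 0.0, 0.1]
finger_gap: 0.0869
```

>>> arm_command([
  [0,0,0,0],
  [0,0,0,0],
  [0,0,0,0],
  [0,0,0,0],
  [0,0,0,0],
  [0,0,0,0],
], hand=0.3)

```text
time: 4.72
eef_pos: [0.5385, -0.3977, 0.0106]
eef_rot: [[-0.0, -1.0, 0.001], [-1.0, 0.0, -0.001], [0.001, -0.001, -1.0]]
force: [-0.6, 1.2, 5.7]
finger_gap: 0.0608
```

>>> arm_command([
  [0,0,-0.05,0],
  [0,0,-0.12,0],
  [0,0,-0.12,0],
  [0,0,-0.12,0],
])

```text
time: 5.22
eef_pos: [0.5379, -0.3973, 0.1298]
eef_rot: [[-0.0, -1.0, 0.0], [-1.0, 0.0, -0.0], [0.0, -0.0, -1.0]]
force: [0.2, 0.2, -0.1]
finger_gap: 0.0612
```

>>> arm_command([
  [-0.04,0.051,0,0],
  [-0.1,0.051,0,0],
  [-0.16,0.051,0,0],
  [-0.22,0.051,0,0],
  [-0.28,0.051,0,0],
  [-0.319,0.051,0,0],
  [-0.319,0.051,0,0],
  [-0.319,0.051,0,0],
])

```text
time: 6.22
eef_pos: [0.4861, -0.0791, 0.1282]
eef_rot: [[-0.001, -1.0, -0.003], [-1.0, 0.001, -0.0], [0.0, 0.003, -1.0]]
force: [-0.5, -0.4, -0.6]
finger_gap: 0.0611
```

Run:
```python
from h import *
s=manip.observe();print(s["eef_pos"].round(4),s["finger_gap"])
n="scene";p,d=vision.grab_frame(n);C=cloud(n,d)
P=near(n,(.487,-.078),.06,.125,.142,C);print("cup rim?",len(P),circ(P))
P=near(n,(.487,-.078),.045,.0195,.027,C);print("ring",len(P),circ(P))
for q in vision.landmark_of("nest",n)[:1]: print(ray(n,*q["xy"],.014))
cv2.imwrite("pics/s2.png",cv2.resize(p[200:350,150:350],(800,600))[...,::-1])
pieces(["A","B"])
```

```text
[ 0.4861 -0.0791  0.1282] 0.06106218888771246
cup rim? 180 ((493.69500732421875, -78.15094757080078), 40.374168395996094)
ring 127 ((496.7246398925781, -80.43428802490234), 34.92997741699219)
[ 0.48080154 -0.08069909  0.014     ]
top A 131 [446. 268.] 31.8 bbox [445.6 267.2] 0.0245
top B 129 [434. 137.] 31.4 bbox [434.4 136.7] 0.025
scene A 156 [447. 270.] 33.2 bbox [447.2 269.3] 0.0243
scene B 103 [437. 139.] 32.2 bbox [442.3 138.6] 0.024
```

View pics/s2.png

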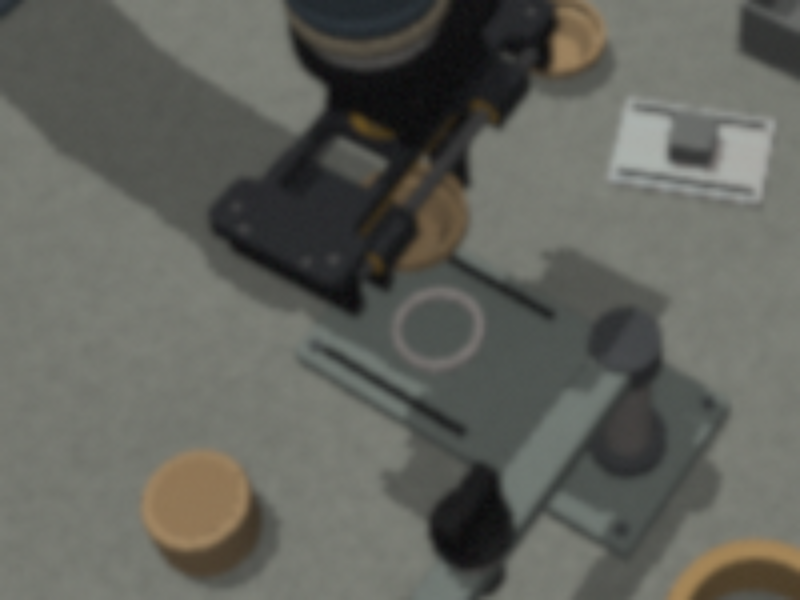

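The cup is held over the press. The ring centre is at crop (438,327), which is full-picture pixel (259.5,281.8).

Run:
```python
from h import *
print(ray("scene",259.5,281.8,.022))
p=cv2.imread("pics/scene0.png");q=cv2.imread("pics/top0.png")
for n,im,(u,v) in(("scene",p,(259,282)),("top",q,(361,272))):
    g=im.astype(int).min(2); s=slice(v-16,v+17),slice(u-18,u+19); g=g[s]; b=(g>np.percentile(g,88))&(g>150)
    y,x=np.nonzero(b); e=cv2.fitEllipse(np.c_[x+u-18,y+v-16].astype(np.float32)); print(n,b.sum(),e,ray(n,*e[0],.022))
    # bed long edges: orientation via black grooves
n="scene"
d=vision.grab_frame(n)[1]
```

```text
[ 0.49110262 -0.07738814  0.022     ]Traceback (most recent call last):
  File "<stdin>", line 6, in <module>
cv2.error: OpenCV(4.12.0) /io/opencv/modules/imgproc/src/shapedescr.cpp:361: error: (-201:Incorrect size of input array) There should be at least 5 points to fit the ellipse in function 'fitEllipseNoDirect'
```

Run:
```python
from h import *
for n,(u,v) in(("scene",(259,282)),("top",(361,272))):
    im=cv2.imread(f"pics/{n}0.png").astype(int); s=slice(v-15,v+16),slice(u-16,u+17); g=im.min(2)[s]
    b=g>(np.median(g)+.5*(g.max()-np.median(g))); y,x=np.nonzero(b)
    e=cv2.fitEllipse(np.c_[x+u-16,y+v-15].astype(np.float32)); print(n,g.max(),np.median(g),b.sum(),np.round(e[0],1),np.round(e[1],1),ray(n,*e[0],.021))
    # grooves (dark) on the bed
```

```text
scene 145 104.0 130 [258.9 281.1] [18.2 21.2] [ 0.48856518 -0.07622859  0.021     ]
top 142 113.0 118 [361.  272.2] [17.3 17.4] [ 0.48827923 -0.07787934  0.021     ]
```

>>> arm_command([
  [-0.0015,-0.0025,0.04,0],
  [-0.0015,-0.0025,0.08,0],
  [-0.0015,-0.0025,0.095,0],
  [-0.0015,-0.0025,0.102,0],
  [-0.0015,-0.0025,0.102,0],
])

```text
time: 7.05
eef_pos: [0.4902, -0.0771, 0.028]
eef_rot: [[-0.001, -1.0, 0.001], [-1.0, 0.001, -0.0], [0.0, -0.001, -1.0]]
force: [0.4, 0.7, 0.3]
finger_gap: 0.0608
```

>>> arm_command([
  [0,0,0,0],
  [0,0,0,0],
  [0,0,0,0],
  [0,0,0,0],
], hand=1)

```text
time: 7.55
eef_pos: [0.4897, -0.0768, 0.0278]
eef_rot: [[-0.0, -1.0, 0.001], [-1.0, 0.0, -0.0], [0.0, -0.001, -1.0]]
force: [-0.5, 0.8, 0.7]
finger_gap: 0.0858
```

>>> arm_command([
  [0,0,-0.04,0],
  [0,0,-0.1,0],
  [0,0,-0.1,0],
  [-0.06,0.03,-0.1,0],
  [-0.12,0.05,-0.1,0],
  [-0.18,0.05,-0.1,0],
  [-0.218,0.05,-0.1,0],
  [-0.218,0.05,-0.1,0],
  [-0.218,0.05,-0.1,0],
])

```text
time: 8.68
eef_pos: [0.4391, 0.1401, 0.1267]
eef_rot: [[-0.001, -1.0, -0.002], [-1.0, 0.001, -0.001], [0.001, 0.002, -1.0]]
force: [-0.6, 0.7, 0.0]
finger_gap: 0.0871
```

Run:
```python
from h import *
SP["N"]=((.488,-.078),.05,.034,.048)
pieces(["N","A","B","drum"])
print(tool((.4355,.138,.01)))
```

```text
top N 123 [487. -78.] 31.6 bbox [486.4 -76.5] 0.0394
top A 80 [445. 269.] 31.1 bbox [445.5 275.4] 0.0245
top B gone
top drum 345 [ 442. -235.] 28.9 bbox [ 441.8 -235.5] 0.0416
scene N 196 [490. -77.] 32.3 bbox [490.7 -76.7] 0.039
scene A 160 [446. 269.] 33.0 bbox [447.9 270. ] 0.0239
scene B 179 [437. 139.] 33.0 bbox [435.9 139.1] 0.0242
scene drum 555 [ 445. -234.] 29.3 bbox [ 444.7 -233.7] 0.0418
[0.00134206 0.00382912 0.11702438]
```

Cup C is seated: its rim is at 39 mm, centred at (0.4885,-0.077). Next is cup B.

>>> arm_command([
  [0.0015,0.0035,0.05,0],
  [0.0015,0.0035,0.1,0],
  [0.0015,0.0035,0.117,0],
  [0.0015,0.0035,0.117,0],
])

```text
time: 9.28
eef_pos: [0.4352, 0.138, 0.0093]
eef_rot: [[-0.002, -1.0, -0.003], [-1.0, 0.002, -0.002], [0.002, 0.003, -1.0]]
force: [-0.4, 0.5, 0.2]
finger_gap: 0.0866
```

>>> arm_command([
  [0,0,0,0],
  [0,0,0,0],
  [0,0,0,0],
  [0,0,0,0],
  [0,0,0,0],
  [0,0,0,0],
], hand=0.3)

```text
time: 10.02
eef_pos: [0.4367, 0.1396, 0.0113]
eef_rot: [[-0.0, -1.0, 0.001], [-1.0, 0.0, -0.0], [0.0, -0.001, -1.0]]
force: [0.3, -1.2, 7.3]
finger_gap: 0.0625
```

>>> arm_command([
  [0,0,-0.05,0],
  [0,0,-0.11,0],
  [0,0,-0.12,0],
  [0.05,-0.02,-0.12,0],
  [0.11,-0.04,-0.12,0],
  [0.17,-0.052,-0.12,0],
  [0.215,-0.052,-0.12,0],
  [0.215,-0.052,-0.12,0],
  [0.215,-0.052,-0.12,0],
  [0.215,-0.052,-0.12,0],
])

```text
time: 11.28
eef_pos: [0.4879, -0.0735, 0.1302]
eef_rot: [[0.003, -1.0, -0.001], [-1.0, -0.003, 0.001], [-0.001, 0.001, -1.0]]
force: [1.2, 0.3, -0.7]
finger_gap: 0.0624
```

Run:
```python
from h import *
print(manip.observe()["eef_pos"].round(4),tool((.4885,-.077,.041)))
```

```text
[ 0.4879 -0.0735  0.1302] [ 0.00353162 -0.00060498  0.08924268]
```

>>> arm_command([
  [0.003,-0.0005,0.04,0],
  [0.003,-0.0005,0.075,0],
  [0.003,-0.0005,0.089,0],
  [0.003,-0.0005,0.089,0],
  [0.003,-0.0005,0.089,0],
])

```text
time: 11.9
eef_pos: [0.4897, -0.078, 0.0427]
eef_rot: [[0.0, -1.0, 0.002], [-1.0, -0.0, -0.0], [0.0, -0.002, -1.0]]
force: [-0.3, -0.7, 0.6]
finger_gap: 0.0622
```

>>> arm_command([
  [0,0,0,0],
  [0,0,0,0],
  [0,0,0,0],
  [0,0,0,0],
], hand=1)

```text
time: 12.4
eef_pos: [0.4887, -0.0784, 0.0417]
eef_rot: [[-0.0, -1.0, 0.0], [-1.0, 0.0, -0.0], [0.0, -0.0, -1.0]]
force: [-0.5, 0.7, -0.7]
finger_gap: 0.0862
```

>>> arm_command([
  [0,0,-0.04,0],
  [0,0,-0.08,0],
  [0,0,-0.08,0],
  [-0.05,0.01,-0.08,0],
  [-0.11,0.03,-0.08,0],
  [-0.17,0.042,-0.08,0],
  [-0.23,0.042,-0.08,0],
  [-0.29,0.042,-0.08,0],
  [-0.345,0.042,-0.08,0],
  [-0.345,0.042,-0.08,0],
  [-0.345,0.042,-0.08,0],
])

```text
time: 13.78
eef_pos: [0.446, 0.2656, 0.1204]
eef_rot: [[-0.0, -1.0, -0.002], [-1.0, 0.0, -0.002], [0.002, 0.002, -1.0]]
force: [0.2, 0.2, 0.4]
finger_gap: 0.087
```

Run:
```python
from h import *
SP["N"]=((.488,-.078),.05,.043,.06)
pieces(["N","A","drum"])
print(manip.observe()["eef_pos"],tool((.4465,.2685,.012)))
```

```text
top N 137 [487. -78.] 31.9 bbox [487.8 -78.5] 0.0482
top A gone
top drum 343 [ 442. -236.] 29.1 bbox [ 441.4 -235.5] 0.0418
scene N 207 [490. -77.] 32.4 bbox [489.5 -77.8] 0.0478
scene A 155 [448. 270.] 33.0 bbox [447.5 270.1] 0.0242
scene drum 551 [ 444. -235.] 29.3 bbox [ 444.5 -234.2] 0.0418
[0.44662846 0.26460141 0.12081081] [-4.09573946e-03  1.83165364e-05  1.08803646e-01]
```

Cup B is nested: the rim is up 9 mm and still centred. Next is cup A.

>>> arm_command([
  [-0.0035,0,0.05,0],
  [-0.0035,0,0.09,0],
  [-0.0035,0,0.109,0],
  [-0.0035,0,0.109,0],
])

```text
time: 14.38
eef_pos: [0.446, 0.2678, 0.0112]
eef_rot: [[-0.003, -1.0, -0.003], [-1.0, 0.003, -0.003], [0.003, 0.003, -1.0]]
force: [0.2, 0.6, -0.1]
finger_gap: 0.0871
```

>>> arm_command([
  [0,0,0,0],
  [0,0,0,0],
  [0,0,0,0],
  [0,0,0,0],
  [0,0,0,0],
  [0,0,0,0],
], hand=0.3)

```text
time: 15.12
eef_pos: [0.4472, 0.2703, 0.0133]
eef_rot: [[-0.0, -1.0, 0.001], [-1.0, 0.0, 0.0], [-0.0, -0.001, -1.0]]
force: [0.5, -0.9, 5.9]
finger_gap: 0.0617
```

>>> arm_command([
  [0,0,-0.05,0],
  [0,0,-0.11,0],
  [0,0,-0.12,0],
  [0.05,-0.02,-0.12,0],
  [0.11,-0.03,-0.12,0],
  [0.17,-0.042,-0.12,0],
  [0.23,-0.042,-0.12,0],
  [0.29,-0.042,-0.12,0],
  [0.345,-0.042,-0.12,0],
  [0.345,-0.042,-0.12,0],
  [0.345,-0.042,-0.12,0],
  [0.345,-0.042,-0.12,0],
])

```text
time: 16.62
eef_pos: [0.4885, -0.0729, 0.1322]
eef_rot: [[0.003, -1.0, -0.001], [-1.0, -0.003, 0.001], [-0.001, 0.001, -1.0]]
force: [-0.3, 0.3, 0.7]
finger_gap: 0.0616
```

Run:
```python
from h import *
print(manip.observe()["eef_pos"].round(4),tool((.4885,-.0775,.052)))
```

```text
[ 0.4885 -0.0729  0.1322] [ 4.63578358e-03 -8.12375691e-05  8.01912318e-02]
```

>>> arm_command([
  [0.003,0,0.04,0],
  [0.003,0,0.07,0],
  [0.003,0,0.08,0],
  [0.003,0,0.08,0],
  [0.003,0,0.08,0],
])

```text
time: 17.25
eef_pos: [0.4897, -0.0775, 0.0536]
eef_rot: [[0.0, -1.0, 0.002], [-1.0, -0.0, -0.0], [0.0, -0.002, -1.0]]
force: [0.1, -1.3, -0.9]
finger_gap: 0.0614
```

>>> arm_command([
  [0,0,0,0],
  [0,0,0,0],
  [0,0,0,0],
  [0,0,0,0],
], hand=1)

```text
time: 17.75
eef_pos: [0.4886, -0.0779, 0.0527]
eef_rot: [[-0.0, -1.0, 0.0], [-1.0, 0.0, -0.0], [0.0, -0.0, -1.0]]
force: [0.5, 0.1, -0.4]
finger_gap: 0.0856
```

>>> arm_command([
  [0,0,-0.04,0],
  [0,0,-0.08,0],
  [0,0,-0.08,0],
  [0.05,0.02,-0.08,0],
  [0.11,0.045,-0.08,0],
  [0.157,0.045,-0.08,0],
  [0.157,0.045,-0.08,0],
  [0.157,0.045,-0.08,0],
])

```text
time: 18.75
eef_pos: [0.4431, -0.2339, 0.1316]
eef_rot: [[0.0, -1.0, -0.002], [-1.0, -0.0, 0.001], [-0.001, 0.002, -1.0]]
force: [0.3, 0.7, 0.9]
finger_gap: 0.0872
```

Run:
```python
from h import *
SP["N"]=((.488,-.078),.05,.052,.068)
pieces(["N","drum"])
print(manip.observe()["eef_pos"],tool((.4435,-.235,.012)))
n="scene";p,_=vision.grab_frame(n);cv2.imwrite("pics/s3.png",cv2.resize(p[200:380,130:370],(800,600))[...,::-1])
```

```text
top N 124 [488. -79.] 31.7 bbox [487.8 -77.9] 0.0568
top drum 73 [ 424. -237.] 21.6 bbox [ 426.2 -237. ] 0.0417
scene N 211 [490. -77.] 32.5 bbox [490.4 -76.9] 0.0566
scene drum 557 [ 445. -234.] 29.2 bbox [ 445. -234.] 0.0416
[ 0.44360574 -0.23311277  0.13198982] [ 2.01396895e-03 -2.79458751e-06  1.19987806e-01]
```

View pics/s3.png

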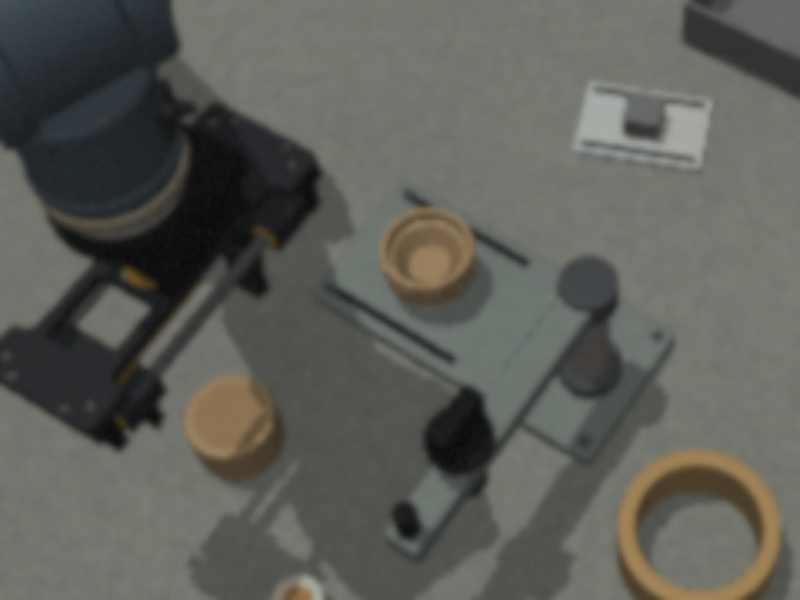

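All three cups are nested, with the stack at crop (428,255) and the rim at 57 mm. Next the drum goes to the tote.

>>> arm_command([
  [0.001,0,0.05,0],
  [0.001,0,0.1,0],
  [0.001,0,0.12,0],
  [0.001,0,0.12,0],
])

```text
time: 19.4
eef_pos: [0.4427, -0.2341, 0.0111]
eef_rot: [[0.002, -1.0, -0.003], [-1.0, -0.002, 0.002], [-0.002, 0.003, -1.0]]
force: [0.9, 0.5, 0.9]
finger_gap: 0.0871
```

>>> arm_command([
  [0,0,0,0],
  [0,0,0,0],
  [0,0,0,0],
  [0,0,0,0],
  [0,0,0,0],
  [0,0,0,0],
], hand=0.3)

```text
time: 20.15
eef_pos: [0.4439, -0.236, 0.0132]
eef_rot: [[-0.0, -1.0, 0.001], [-1.0, 0.0, -0.0], [0.0, -0.001, -1.0]]
force: [-1.0, 0.7, 6.6]
finger_gap: 0.0574
```

>>> arm_command([
  [0,0,-0.05,0],
  [0,0,-0.11,0],
  [0,0,-0.14,0],
  [-0.06,0,-0.14,0],
  [-0.12,0,-0.14,0],
  [-0.18,0,-0.14,0],
  [-0.24,0,-0.14,0],
  [-0.3,-0.01,-0.14,0],
  [-0.36,-0.03,-0.14,0],
  [-0.41,-0.06,-0.14,0],
  [-0.45,-0.1,-0.14,0],
  [-0.49,-0.14,-0.14,0],
])

```text
time: 21.65
eef_pos: [0.5845, 0.2554, 0.1521]
eef_rot: [[0.0, -1.0, -0.0], [-1.0, -0.0, -0.001], [0.001, 0.0, -1.0]]
force: [0.1, 0.4, 0.1]
finger_gap: 0.0571
```

Run:
```python
from h import *
print(manip.observe()["eef_pos"].round(4),manip.observe()["finger_gap"],tool((.601,.302,.02)))
```

```text
[0.5845 0.2554 0.1521] 0.05706080573442792 [-0.04669248 -0.01653609  0.13205683]
```

>>> arm_command([
  [-0.046,-0.0165,0,0],
  [-0.046,-0.0165,0.03,0],
  [-0.046,-0.0165,0.08,0],
  [-0.046,-0.0165,0.12,0],
  [-0.046,-0.0165,0.133,0],
  [-0.046,-0.0165,0.133,0],
])

```text
time: 22.4
eef_pos: [0.6002, 0.3002, 0.0196]
eef_rot: [[-0.0, -1.0, -0.0], [-1.0, 0.0, -0.0], [0.0, 0.0, -1.0]]
force: [0.3, -0.3, -1.0]
finger_gap: 0.0573
```

>>> arm_command([
  [0,0,0,0],
  [0,0,0,0],
  [0,0,0,0],
  [0,0,0,0],
], hand=1)

```text
time: 22.9
eef_pos: [0.6003, 0.3002, 0.0198]
eef_rot: [[-0.0, -1.0, 0.001], [-1.0, 0.0, 0.0], [-0.0, -0.001, -1.0]]
force: [-0.3, -0.5, -1.1]
finger_gap: 0.0848
```

>>> arm_command([
  [0,0,-0.05,0],
  [0,0,-0.11,0],
  [0,0,-0.15,0],
  [0.06,0.1,-0.2,0],
  [0.06,0.16,-0.2,0],
  [0.06,0.16,-0.2,0],
])

```text
time: 23.65
eef_pos: [0.4383, 0.2396, 0.2202]
eef_rot: [[-0.0, -1.0, 0.001], [-1.0, 0.0, 0.0], [-0.0, -0.001, -1.0]]
force: [0.1, -0.3, 0.9]
finger_gap: 0.0867
```

Run:
```python
from h import *
SP["T"]=((.6,.302),.05,.03,.06)
pieces(["T","N"],dict(SP,N=((.488,-.078),.05,.052,.068)))
def fr(r): return np.round(r[0],1),np.round(r[1],1),round(r[2],2)
for n in("top","scene"):
    p,d=vision.grab_frame(n);C=cloud(n,d)
    P=near(n,(.548,.113),.03,.025,.035,C); print("block",fr(rect(P)))
    g=(p.min(2)>120)&(p.max(2)-p.min(2)<40)&(np.hypot(C[...,0]-.548,C[...,1]-.113)<.065)&(C[...,2]>.003)&(C[...,2]<.02)
    k=C[g]; print("plate white",len(k),fr(rect(k)))
    b=((C[...,2]>.009)&(C[...,2]<.019)&(np.hypot(C[...,0]-.54,C[...,1]+.08)<.2)).astype(np.uint8)
    b=cv2.morphologyEx(b,cv2.MORPH_OPEN,np.ones((5,5)));_,L,S,_=cv2.connectedComponentsWithStats(b);i=1+S[1:,4].argmax();print("bed",S[i,4],fr(rect(C[L==i])))
    if n=="scene": cv2.imwrite("pics/s4.png",cv2.resize(p[130:370,180:500],(800,600))[...,::-1])
```

```text
top T 250 [599. 299.] 30.2 bbox [601.1 298.9] 0.045
top N 125 [488. -78.] 31.6 bbox [487.8 -77.6] 0.0568
scene T 367 [602. 300.] 30.1 bbox [600.9 300.1] 0.0441
scene N 200 [492. -76.] 33.0 bbox [490.1 -76.6] 0.0567
block (array([546.8, 113.1]), array([26.9, 26.5]), 18.16)
plate white 421 (array([550.5, 111.2]), array([100.8,  67.6]), 21.98)
bed 116 (array([550.9, -55.8]), array([24.6, 45.6]), 1.76)
block (array([549.6, 114.8]), array([27.4, 28.9]), 19.26)
plate white 438 (array([549.6, 114.7]), array([95.5, 64.7]), 19.89)
bed 1738 (array([497.7, -76.4]), array([111.9, 145.8]), 87.67)
```

View pics/s4.png

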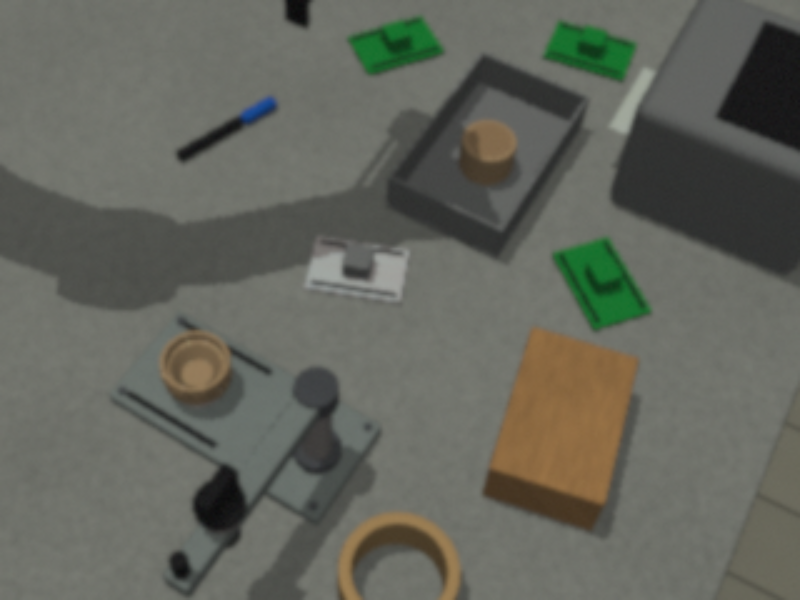

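The drum is in the tote at crop (487,150). The plate is silver at crop (358,268), yaw about +20°. The bed's yaw is about -2°.

>>> arm_command([
  [0.1256,-0.11,0.03,-0.35],
  [0.1256,-0.11,0.06,-0.35],
  [0.1256,-0.11,0.1,-0.35],
  [0.1256,-0.11,0.14,-0.35],
  [0.1256,-0.11,0.14,-0.35],
  [0.1256,-0.11,0.14,-0.35],
])

```text
time: 24.6
eef_pos: [0.5514, 0.1161, 0.0808]
eef_rot: [[0.344, -0.939, 0.002], [-0.939, -0.344, 0.001], [-0.001, -0.002, -1.0]]
force: [0.9, 0.5, 1.3]
finger_gap: 0.0871
```

Run:
```python
from h import *
print(manip.observe()["eef_pos"].round(4),manip.observe()["eef_rot"].round(3),tool((.5485,.114,.009)))
```

```text
[0.5514 0.1161 0.0808] [[ 0.344 -0.939  0.002]
 [-0.939 -0.344  0.001]
 [-0.001 -0.002 -1.   ]] [0.00105543 0.00361216 0.07174929]
```

>>> arm_command([
  [0.001,0.0025,0.04,0],
  [0.001,0.0025,0.065,0],
  [0.001,0.0025,0.07,0],
  [0.001,0.0025,0.07,0],
])

```text
time: 25.1
eef_pos: [0.5496, 0.114, 0.0115]
eef_rot: [[0.344, -0.939, 0.003], [-0.939, -0.344, 0.001], [0.0, -0.004, -1.0]]
force: [-0.1, -0.2, -0.4]
finger_gap: 0.0868
```

>>> arm_command([
  [0,0,0,0],
  [0,0,0,0],
  [0,0,0,0],
  [0,0,0,0],
  [0,0,0,0],
  [0,0,0,0],
  [0,0,0,0],
], hand=0)

```text
time: 25.98
eef_pos: [0.548, 0.113, 0.0095]
eef_rot: [[0.343, -0.939, -0.0], [-0.939, -0.343, 0.0], [-0.0, 0.0, -1.0]]
force: [-0.4, 0.9, 0.2]
finger_gap: 0.0278
```

>>> arm_command([
  [0,0,-0.05,0],
  [0,0,-0.11,0],
  [0,0,-0.13,0],
  [0.04,0.03,-0.13,0.19],
  [0.08,0.06,-0.13,0.386],
  [0.12,0.09,-0.13,0.386],
  [0.1585,0.1212,-0.13,0.386],
  [0.1585,0.1212,-0.13,0.386],
  [0.1585,0.1212,-0.13,0.386],
  [0.1585,0.1212,-0.13,0.386],
])

```text
time: 27.22
eef_pos: [0.4889, -0.0762, 0.1395]
eef_rot: [[-0.034, -0.999, 0.0], [-0.999, 0.034, 0.001], [-0.001, -0.0, -1.0]]
force: [-0.2, -0.5, -1.9]
finger_gap: 0.0278
```

Run:
```python
from h import *
print(manip.observe()["eef_pos"].round(4),manip.observe()["eef_rot"].round(3),tool((.489,-.0775,.07)))
pieces(["N"],dict(SP,N=((.488,-.078),.05,.052,.068)))
n="scene";p,d=vision.grab_frame(n);C=cloud(n,d)
P=near(n,(.489,-.0775),.075,.128,.138,C);print(len(P),rect(P))
cv2.imwrite("pics/s5.png",cv2.resize(p[190:370,150:390],(800,600))[...,::-1])
```

```text
[ 0.4889 -0.0762  0.1395] [[-0.034 -0.999  0.   ]
 [-0.999  0.034  0.001]
 [-0.001 -0.    -1.   ]] [ 0.00133719 -0.00013249  0.06945804]
top N gone
scene N 124 [490. -79.] 31.4 bbox [490.4 -82.5] 0.0566
546 ((491.9254150390625, -75.51019287109375), (65.4515609741211, 95.380859375), 88.17557525634766)
```

View pics/s5.png

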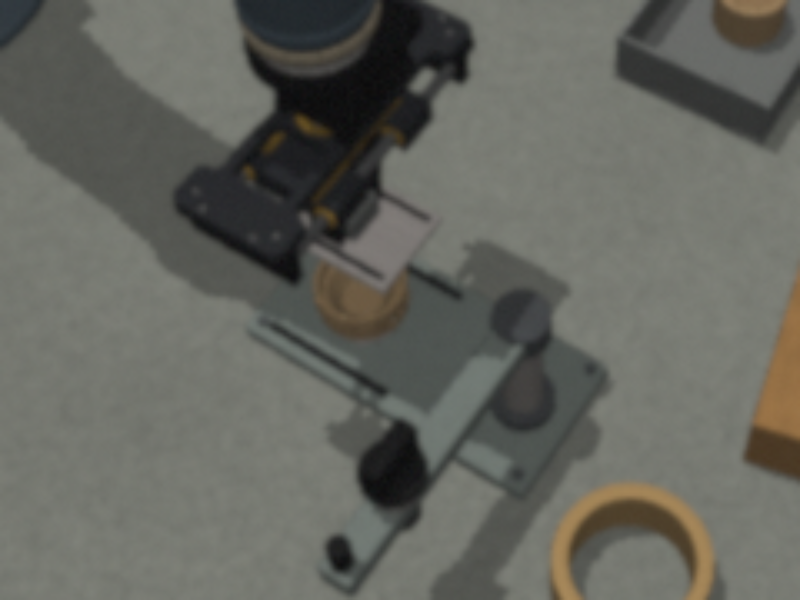

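The plate is held above the stack at crop (375,245), aligned with the bed; its measured yaw is -1.8°. I'll lower it with a 1 mm correction.

>>> arm_command([
  [0.001,0.001,0.03,0],
  [0.001,0.001,0.055,0],
  [0.001,0.001,0.068,0],
  [0.001,0.001,0.071,0],
  [0.001,0.001,0.071,0],
  [0.001,0.001,0.071,0],
])

```text
time: 28.12
eef_pos: [0.4883, -0.0786, 0.0694]
eef_rot: [[-0.036, -0.999, 0.002], [-0.999, 0.036, -0.0], [0.0, -0.002, -1.0]]
force: [0.4, -0.2, -2.4]
finger_gap: 0.0279
```

>>> arm_command([
  [0,0,0,0],
  [0,0,0,0],
  [0,0,0,0],
  [0,0,0,0],
], hand=1)

```text
time: 28.62
eef_pos: [0.4876, -0.0786, 0.0687]
eef_rot: [[-0.036, -0.999, 0.0], [-0.999, 0.036, -0.0], [0.0, -0.0, -1.0]]
force: [-0.1, 0.3, 0.3]
finger_gap: 0.0598
```

>>> arm_command([
  [0,0,-0.04,0],
  [0,0,-0.1,0],
  [0,0,-0.16,0],
  [0,0.05,-0.18,0],
  [0.06,0.06,-0.18,0],
  [0.12,0.06,-0.18,0],
  [0.16,0.06,-0.18,0],
  [0.16,0.06,-0.18,0],
])

```text
time: 29.62
eef_pos: [0.4208, -0.2396, 0.2484]
eef_rot: [[-0.043, -0.999, -0.0], [-0.999, 0.043, -0.001], [0.001, 0.0, -1.0]]
force: [0.4, 0.6, -0.2]
finger_gap: 0.0869
```

Run:
```python
from h import *
s=manip.observe();print(s["eef_pos"].round(4),s["joint_pos"].round(2))
for n in("top","scene"):
    p,d=vision.grab_frame(n);C=cloud(n,d)
    P=near(n,(.489,-.0775),.07,.060,.070,C);print(n,len(P),rect(P),P[:,2].mean())
    P=near(n,(.489,-.0775),.03,.08,.095,C);print("block",len(P),rect(P),P[:,2].mean())
    P=near(n,(.61,-.212),.035,.184,.2,C); print("grip",rect(P))
    P=near(n,(.608,-.262),.022,.148,.165,C); print("peg",len(P),circ(P))
```

```text
[ 0.4208 -0.2396  0.2484] [ 0.5   0.13 -0.08  1.94  0.01  1.07 -1.2 ]
top 626 ((488.37603759765625, -79.38972473144531), (64.14501953125, 96.44551086425781), 87.891357421875) 0.06424909115611395
block 109 ((488.326171875, -79.38093566894531), (27.436811447143555, 27.188474655151367), 84.89250183105469) 0.08514263986353744
grip ((611.1524047851562, -212.33035278320312), (38.267086029052734, 14.131643295288086), 85.657470703125)
peg 28 ((609.2406005859375, -261.4660949707031), 7.353913307189941)
scene 900 ((490.940673828125, -78.08628845214844), (65.08221435546875, 98.01576232910156), 87.58737182617188) 0.0638072788601037
block 155 ((491.1703186035156, -78.13865661621094), (29.28090476989746, 28.024919509887695), 88.01898193359375) 0.08512224065609472
grip ((613.9681396484375, -210.7398681640625), (38.32682800292969, 13.915115356445312), 87.22354125976562)
peg 56 ((611.9119873046875, -260.5458679199219), 7.1579084396362305)
```

The plate is on at (0.4897,-0.0787), within about 1.5 mm of the stack, with yaw -2.2°. Next is the peg: post at about (0.618,-0.0825), peg at about (0.6105,-0.261).

>>> arm_command([
  [0.013,-0.06,0,-0.19],
  [0.013,-0.12,0,-0.37],
  [0.013,-0.18,0,-0.56],
  [0.013,-0.19,0,-0.74],
  [0.013,-0.19,0,-0.93],
  [0.013,-0.19,0.02,-1.11],
  [0.013,-0.19,0.02,-1.3],
  [0.013,-0.19,0.02,-1.48],
  [0.013,-0.19,0.03,-1.57],
  [0.013,-0.19,0.03,-1.57],
  [0.013,-0.19,0.03,-1.57],
])

```text
time: 31.1
eef_pos: [0.6116, -0.2551, 0.2189]
eef_rot: [[0.999, -0.037, 0.0], [-0.037, -0.999, 0.0], [0.0, -0.0, -1.0]]
force: [0.5, 0.4, -0.3]
finger_gap: 0.0872
```

Run:
```python
from h import *
s=manip.observe();print(s["eef_pos"].round(4),s["eef_rot"].round(3),s["joint_pos"].round(2),tool((.6105,-.261,.1395)))
n="scene";p,d=vision.grab_frame(n);C=cloud(n,d)
cv2.imwrite("pics/s6.png",cv2.resize(p[220:430,150:430],(800,600))[...,::-1])
```

```text
[ 0.6116 -0.2551  0.2189] [[ 0.999 -0.037  0.   ]
 [-0.037 -0.999  0.   ]
 [ 0.    -0.    -1.   ]] [ 0.59  0.48 -0.37  1.55  0.19  1.14  0.14] [-0.00087698  0.00596367  0.07938248]
```

View pics/s6.png

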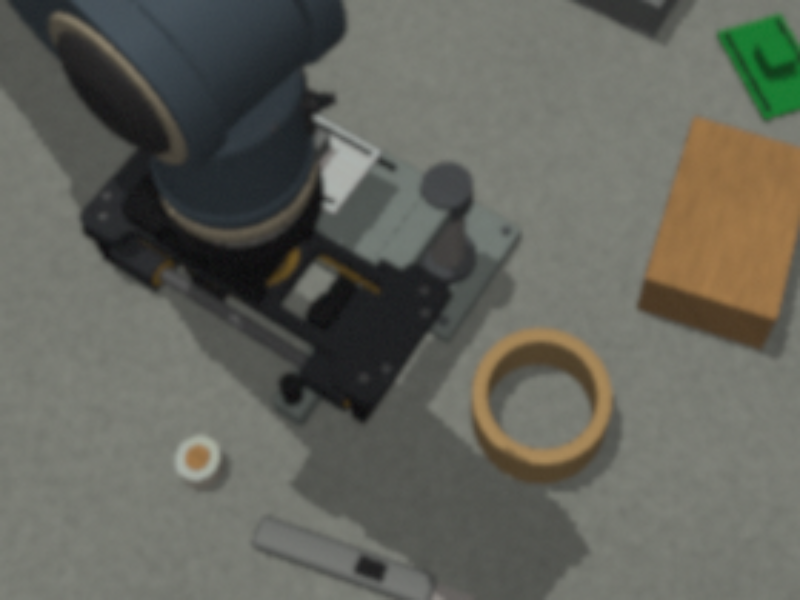

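The peg shows at crop (291,388), just ahead of the jaws. I'll shift 6 mm, descend and grip.

>>> arm_command([
  [-0.001,0.0055,0,0],
  [-0.001,0.0055,0.04,0],
  [-0.001,0.0055,0.07,0],
  [-0.001,0.0055,0.079,0],
  [-0.001,0.0055,0.079,0],
])

```text
time: 31.78
eef_pos: [0.6102, -0.2619, 0.1397]
eef_rot: [[0.999, -0.037, 0.0], [-0.037, -0.999, -0.0], [0.0, 0.0, -1.0]]
force: [0.4, 0.1, 0.2]
finger_gap: 0.0872
```

>>> arm_command([
  [0,0,0,0],
  [0,0,0,0],
  [0,0,0,0],
  [0,0,0,0],
  [0,0,0,0],
  [0,0,0,0],
  [0,0,0,0],
], hand=0)

```text
time: 32.65
eef_pos: [0.61, -0.2617, 0.1395]
eef_rot: [[0.999, -0.037, -0.0], [-0.037, -0.999, -0.0], [-0.0, 0.0, -1.0]]
force: [-0.3, -0.7, 0.5]
finger_gap: 0.0247
```

Run:
```python
from h import *
s=manip.observe();R=s["eef_rot"];p0=s["eef_pos"];print(p0.round(4),R.round(3),s["force"].round(1),s["finger_gap"])
Pc=np.array([.618,-.0825]);r=np.hypot(*(p0[:2]-Pc));a0=np.arctan2(*(p0[:2]-Pc)[::-1]);print(r,np.degrees(a0)%360)
for k in range(1,11):
    a=a0-k*np.radians(9); q=np.r_[Pc+r*np.array([np.cos(a),np.sin(a)]),p0[2]]; t=R.T@(q-p0); print(k,t.round(4)[:2],round(k*np.radians(9),3))
```

```text
[ 0.61   -0.2617  0.1395] [[ 0.999 -0.037 -0.   ]
 [-0.037 -0.999 -0.   ]
 [-0.     0.    -1.   ]] [-0.3 -0.7  0.5] 0.024706196209930135
0.17934476908779573 267.4449688097614
1 [-0.028  -0.0024] 0.157
2 [-0.0554 -0.0092] 0.314
3 [-0.0813 -0.0202] 0.471
4 [-0.1052 -0.0351] 0.628
5 [-0.1264 -0.0535] 0.785
6 [-0.1445 -0.075 ] 0.942
7 [-0.159  -0.0991] 1.1
8 [-0.1696 -0.1252] 1.257
9 [-0.176  -0.1526] 1.414
10 [-0.178  -0.1807] 1.571
```

>>> arm_command([
  [0,0,0,0],
  [0,0,0,0],
  [0,0,0,0],
  [0,0,0,0],
], hand=0)

```text
time: 33.15
eef_pos: [0.6102, -0.2617, 0.1396]
eef_rot: [[0.999, -0.037, 0.0], [-0.037, -0.999, -0.0], [0.0, 0.0, -1.0]]
force: [1.5, -0.7, -0.8]
finger_gap: 0.0136
```

>>> arm_command([
  [-0.014,-0.0006,0,0.079],
  [-0.028,-0.0024,0,0.157],
  [-0.042,-0.005,0,0.236],
  [-0.0554,-0.0092,0,0.314],
  [-0.0685,-0.0143,0,0.393],
  [-0.0813,-0.0202,0,0.471],
  [-0.0813,-0.0202,0,0.471],
  [-0.0813,-0.0202,0,0.471],
])

```text
time: 34.15
eef_pos: [0.5293, -0.2382, 0.1395]
eef_rot: [[0.874, -0.485, -0.001], [-0.485, -0.874, 0.0], [-0.001, 0.0, -1.0]]
force: [-1.6, 1.6, 0.5]
finger_gap: 0.0128
```

Run:
```python
from h import *
s=manip.observe();R=s["eef_rot"];p0=s["eef_pos"];print(p0.round(4),R.round(3),s["force"].round(1),s["moment"].round(2),s["finger_gap"],s["joint_pos"].round(2))
Pc=np.array([.618,-.0825]);r=np.hypot(*(p0[:2]-Pc));a0=np.arctan2(*(p0[:2]-Pc)[::-1]);print(r,np.degrees(a0)%360)
r=.1793
for k in range(1,8):
    a=a0-k*np.radians(9); q=np.r_[Pc+r*np.array([np.cos(a),np.sin(a)]),p0[2]]; t=R.T@(q-p0); print(k,t.round(4)[:2],round(k*np.radians(9),3))
```

```text
[ 0.5293 -0.2382  0.1395] [[ 0.874 -0.485 -0.001]
 [-0.485 -0.874  0.   ]
 [-0.001  0.    -1.   ]] [-1.6  1.6  0.5] [ 0.2   0.29 -0.03] 0.01281631585073419 [ 0.56  0.42 -0.27  1.84  0.14  0.91 -0.28]
0.17922833964866822 240.3408720289633
1 [-0.028  -0.0024] 0.157
2 [-0.0553 -0.0093] 0.314
3 [-0.0812 -0.0204] 0.471
4 [-0.105  -0.0353] 0.628
5 [-0.1262 -0.0538] 0.785
6 [-0.1442 -0.0754] 0.942
7 [-0.1587 -0.0996] 1.1
```

>>> arm_command([
  [-0.014,-0.0006,0,0.079],
  [-0.028,-0.0024,0,0.157],
  [-0.0553,-0.0093,0,0.314],
  [-0.0812,-0.0204,0,0.471],
  [-0.105,-0.0353,0,0.628],
  [-0.1262,-0.0538,0,0.785],
  [-0.1355,-0.0645,0,0.864],
  [-0.1442,-0.0754,0,0.942],
  [-0.1442,-0.0754,0,0.942],
  [-0.1442,-0.0754,0,0.942],
])

```text
time: 35.4
eef_pos: [0.4397, -0.1026, 0.1395]
eef_rot: [[0.122, -0.993, -0.002], [-0.993, -0.122, 0.0], [-0.001, 0.002, -1.0]]
force: [-3.5, 1.6, 2.2]
finger_gap: 0.013
```

Run:
```python
from h import *
s=manip.observe();R=s["eef_rot"];p0=s["eef_pos"];print(p0.round(4),R.round(3),s["force"].round(1),s["moment"].round(2),s["finger_gap"],s["joint_pos"].round(2))
Pc=np.array([.618,-.0825]);r=np.hypot(*(p0[:2]-Pc));a0=np.arctan2(*(p0[:2]-Pc)[::-1]);print(r,np.degrees(a0)%360)
r=.1793
for k in (3,6,8,9,10,11):
    a=a0-np.radians(k); q=np.r_[Pc+r*np.array([np.cos(a),np.sin(a)]),p0[2]]; t=R.T@(q-p0); print(k,t.round(4)[:2],round(np.radians(k),3))
```

```text
[ 0.4397 -0.1026  0.1395] [[ 0.122 -0.993 -0.002]
 [-0.993 -0.122  0.   ]
 [-0.001  0.002 -1.   ]] [-3.5  1.6  2.2] [0.37 0.88 0.05] 0.012985822176826886 [ 0.27  0.22 -0.15  2.13  0.05  0.8  -1.36]
0.1794366686647635 186.4181374627797
3 [-0.0094 -0.0005] 0.052
6 [-0.0187 -0.0013] 0.105
8 [-0.0249 -0.0021] 0.14
9 [-0.028  -0.0026] 0.157
10 [-0.0311 -0.0032] 0.175
11 [-0.0342 -0.0038] 0.192
```

Now I'll ease it onto the stop, reading the force at each step.

>>> arm_command([
  [-0.0047,-0.0003,0,0.026],
  [-0.0094,-0.0005,0,0.052],
  [-0.014,-0.0009,0,0.08],
  [-0.0187,-0.0013,0,0.105],
  [-0.022,-0.0017,0,0.125],
  [-0.022,-0.0017,0,0.125],
  [-0.022,-0.0017,0,0.125],
])

```text
time: 36.28
eef_pos: [0.4385, -0.0806, 0.1394]
eef_rot: [[-0.005, -1.0, -0.002], [-1.0, 0.005, 0.0], [0.0, 0.002, -1.0]]
force: [-5.4, 0.1, 2.3]
finger_gap: 0.0132
```

>>> arm_command([
  [-0.0015,0,0,0.01],
  [-0.003,0,0,0.017],
  [-0.003,0,0,0.017],
  [-0.003,0,0,0.017],
])

```text
time: 36.78
eef_pos: [0.4386, -0.0779, 0.1394]
eef_rot: [[-0.022, -1.0, -0.002], [-1.0, 0.022, -0.0], [0.0, 0.002, -1.0]]
force: [-5.2, -0.7, 2.3]
finger_gap: 0.0127
```

>>> arm_command([
  [-0.0015,0,0,0.01],
  [-0.003,0,0,0.017],
  [-0.003,0,0,0.017],
  [-0.003,0,0,0.017],
])

```text
time: 37.28
eef_pos: [0.4386, -0.0749, 0.1394]
eef_rot: [[-0.039, -0.999, -0.002], [-0.999, 0.039, -0.0], [0.0, 0.002, -1.0]]
force: [-4.2, -1.4, 2.3]
finger_gap: 0.013
```

>>> arm_command([
  [-0.001,0,0,0.006],
  [-0.002,0,0,0.011],
  [-0.002,0,0,0.011],
])

```text
time: 37.65
eef_pos: [0.4387, -0.0744, 0.1394]
eef_rot: [[-0.051, -0.999, -0.002], [-0.999, 0.051, -0.002], [0.002, 0.001, -1.0]]
force: [-5.3, -4.6, 2.4]
finger_gap: 0.0131
```

>>> arm_command([
  [-0.001,0,0,0.006],
  [-0.002,0,0,0.011],
  [-0.002,0,0,0.011],
])

```text
time: 38.02
eef_pos: [0.4387, -0.0744, 0.1395]
eef_rot: [[-0.062, -0.998, -0.001], [-0.998, 0.062, -0.005], [0.005, 0.001, -1.0]]
force: [-5.7, -9.6, 2.5]
finger_gap: 0.013
```

The arm is on its stop: y stays at -0.0744 while the force rises to 10 N. I'll release and lift.

>>> arm_command([
  [0.002,0,0,0],
  [0.002,0,0,0],
  [0.002,0,0,0],
  [0.002,0,0,0],
  [0.002,0,0,0],
  [0.002,0,0,0],
], hand=0.8)

```text
time: 38.78
eef_pos: [0.4394, -0.0723, 0.1396]
eef_rot: [[-0.06, -0.998, 0.0], [-0.998, 0.06, -0.0], [-0.0, -0.0, -1.0]]
force: [0.1, -0.4, -0.9]
finger_gap: 0.0639
```

>>> arm_command([
  [0,0,-0.04,0],
  [0,0,-0.1,0],
  [0,0.04,-0.14,0],
  [-0.06,0.06,-0.14,0],
  [-0.12,0.06,-0.14,0],
  [-0.18,0.06,-0.14,0],
  [-0.18,0.06,-0.14,0],
  [-0.18,0.06,-0.14,0],
])

```text
time: 39.78
eef_pos: [0.3902, 0.1102, 0.2793]
eef_rot: [[-0.06, -0.998, -0.0], [-0.998, 0.06, -0.001], [0.001, 0.0, -1.0]]
force: [-0.1, 0.5, 0.4]
finger_gap: 0.0697
```

Run:
```python
from h import *
s=manip.observe();print(s["eef_pos"].round(4),s["eef_rot"].round(3),s["force"],s["moment"],s["joint_pos"].round(2))
for n in("top","scene"):
    p,d=vision.grab_frame(n);C=cloud(n,d)
    P=near(n,(.488,-.077),.03,.184,.2,C); print("grip",len(P),rect(P) if len(P)>4 else "")
    P=near(n,(.438,-.075),.015,.148,.165,C); print("peg",len(P),circ(P) if len(P)>2 else "")
    P=near(n,(.489,-.0775),.07,.060,.070,C);print("plate",len(P),rect(P) if len(P)>4 else "")
    cv2.imwrite(f"pics/c_{n}.png",cv2.resize(p[210:330,180:340] if n=="scene" else p[200:320,280:440],(800,600),interpolation=cv2.INTER_CUBIC)[...,::-1])
```

```text
[0.3902 0.1102 0.2793] [[-0.06  -0.998 -0.   ]
 [-0.998  0.06  -0.001]
 [ 0.001  0.    -1.   ]] [-0.10539892  0.49426243  0.43804811] [-6.40328518e-05  5.40641341e-02  4.52430432e-02] [ 0.02 -0.02 -0.39  2.02 -0.01  1.13 -2.  ]
grip 81 ((487.05413818359375, -77.04557037353516), (35.401180267333984, 12.802031517028809), 1.962531328201294)
peg 26 ((436.97320556640625, -74.86585235595703), 6.704864978790283)
plate 368 ((488.4173583984375, -79.10220336914062), (64.16288757324219, 96.43534088134766), 87.63628387451172)
grip 123 ((489.7427978515625, -76.19770050048828), (14.575923919677734, 38.01944351196289), 87.9454116821289)
peg 42 ((440.00518798828125, -74.35737609863281), 6.759613990783691)
plate 643 ((490.2519836425781, -87.48918914794922), (46.00921630859375, 97.1318588256836), 88.0872573852539)
```

View pics/c_scene.png

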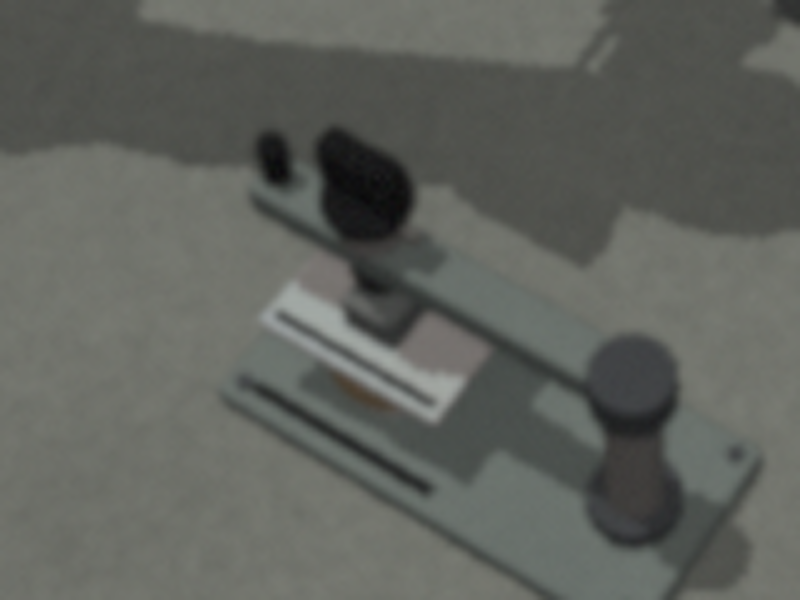

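The arm is home: the head is at crop (365,185) above the plate's block, and the bar is aligned with the bed. I'll turn the gripper half a turn so that the last joint has room for about 3 rad clockwise, and move over the head.

>>> arm_command([
  [0.03,-0.02,0,-0.18],
  [0.06,-0.04,0,-0.36],
  [0.1,-0.06,0,-0.54],
  [0.14,-0.08,0,-0.72],
  [0.18,-0.109,0,-0.9],
  [0.18,-0.109,0,-1.08],
  [0.18,-0.109,0,-1.26],
  [0.18,-0.109,0,-1.44],
  [0.18,-0.109,0,-1.57],
  [0.18,-0.109,0,-1.57],
], hand=1)

```text
time: 41.12
eef_pos: [0.4878, -0.0768, 0.2794]
eef_rot: [[0.998, -0.065, -0.0], [-0.065, -0.998, -0.0], [-0.0, 0.0, -1.0]]
force: [-0.2, -0.3, -0.0]
finger_gap: 0.0876
```

>>> arm_command([
  [0,0,0,-0.18],
  [0,0,0,-0.36],
  [0,0,0,-0.54],
  [0,0,0,-0.72],
  [0,0,0,-0.9],
  [0,0,0,-1.08],
  [0,0,0,-1.26],
  [0,0,0,-1.44],
  [0,0,0,-1.59],
  [0,0,0,-1.59],
  [0,0,0,-1.59],
])

```text
time: 42.5
eef_pos: [0.4881, -0.0758, 0.2795]
eef_rot: [[0.046, 0.999, -0.0], [0.999, -0.046, -0.0], [-0.0, -0.0, -1.0]]
force: [0.3, -0.2, -0.8]
finger_gap: 0.0872
```

Run:
```python
from h import *
s=manip.observe();R=s["eef_rot"];print(s["eef_pos"].round(4),R.round(3),np.degrees(np.arctan2(R[1,0],R[0,0])),s["joint_pos"].round(2),tool((.4884,-.0766,.164)))
```

```text
[ 0.4881 -0.0758  0.2795] [[ 0.046  0.999 -0.   ]
 [ 0.999 -0.046 -0.   ]
 [-0.    -0.    -1.   ]] 87.37835759790075 [ 0.42  0.15 -0.39  1.86  0.06  1.15  1.53] [-0.00075494  0.00030736  0.11551851]
```

>>> arm_command([
  [-0.0007,0.0003,0.04,0],
  [-0.0007,0.0003,0.08,0],
  [-0.0007,0.0003,0.107,0],
  [-0.0007,0.0003,0.115,0],
  [-0.0007,0.0003,0.115,0],
  [-0.0007,0.0003,0.115,0],
])

```text
time: 43.25
eef_pos: [0.4895, -0.0762, 0.1658]
eef_rot: [[0.042, 0.999, 0.002], [0.999, -0.042, -0.0], [-0.0, 0.003, -1.0]]
force: [0.5, -0.4, 0.4]
finger_gap: 0.0871
```

>>> arm_command([
  [0,0,0,0],
  [0,0,0,0],
  [0,0,0,0],
  [0,0,0,0],
  [0,0,0,0],
  [0,0,0,0],
  [0,0,0,0],
  [0,0,0,0],
  [0,0,0,0],
  [0,0,0,0],
  [0,0,0,0],
], hand=0)

```text
time: 44.62
eef_pos: [0.4886, -0.0764, 0.1646]
eef_rot: [[0.042, 0.999, 0.0], [0.999, -0.042, -0.0], [-0.0, 0.0, -1.0]]
force: [-0.1, -1.5, 0.7]
finger_gap: 0.0137
```

```bash
cat > st.py <<'E'
from h import *
s=manip.observe();R=s["eef_rot"];print(s["eef_pos"].round(4),"yaw",np.degrees(np.arctan2(R[1,0],R[0,0])).round(2),"F",s["force"].round(1),"M",s["moment"].round(3),"gap",round(s["finger_gap"],4),"j7",s["joint_pos"][6].round(3),"t7",s["joint_torque"][6].round(3))
E
python3 st.py
```

```text
[ 0.4886 -0.0764  0.1646] yaw 87.6 F [-0.1 -1.5  0.7] M [-0.233 -0.079  0.007] gap 0.0137 j7 1.473 t7 -0.024
```

>>> arm_command([
  [0,0,0,0.1],
  [0,0,0,0.25],
  [0,0,0,0.4],
  [0,0,0,0.55],
  [0,0,0,0.7],
  [0,0,0,0.85],
  [0,0,0,1.0],
  [0,0,0,1.15],
  [0,0,0,1.25],
  [0,0,0,1.25],
])

```text
time: 45.88
eef_pos: [0.4886, -0.0764, 0.1646]
eef_rot: [[0.961, 0.276, 0.0], [0.276, -0.961, -0.001], [0.0, 0.001, -1.0]]
force: [0.3, -1.8, -1.1]
finger_gap: 0.0135
```

```bash
python3 st.py
```

```text
[ 0.4886 -0.0764  0.1646] yaw 16.04 F [ 0.3 -1.8 -1.1] M [-0.486 -0.156 -0.037] gap 0.0135 j7 0.295 t7 -0.15
```

>>> arm_command([
  [0,0,0,0.15],
  [0,0,0,0.3],
  [0,0,0,0.45],
  [0,0,0,0.6],
  [0,0,0,0.75],
  [0,0,0,0.9],
  [0,0,0,1.0],
  [0,0,0,1.1],
  [0,0,0,1.1],
])

```text
time: 47.0
eef_pos: [0.4886, -0.0764, 0.1646]
eef_rot: [[0.683, -0.73, 0.0], [-0.73, -0.683, -0.001], [0.001, 0.0, -1.0]]
force: [0.2, -3.2, 0.3]
finger_gap: 0.0136
```

```bash
python3 st.py
python3 - <<'E'
from h import *
for n in("top","scene"):
    p,d=vision.grab_frame(n);cv2.imwrite(f"pics/d_{n}.png",cv2.resize(p[200:330,180:353],(800,600),interpolation=cv2.INTER_CUBIC)[...,::-1])
E
```

```text
[ 0.4886 -0.0764  0.1646] yaw -46.91 F [ 0.2 -3.2  0.3] M [-0.656 -0.084 -0.057] gap 0.0136 j7 -0.747 t7 -0.142
```

View pics/d_scene.png

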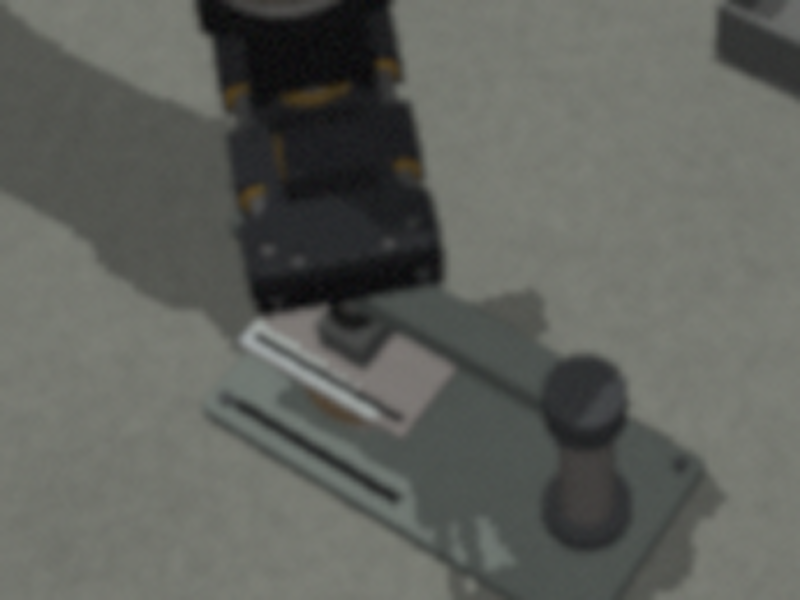

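The ram is near the block, with no rise in torque yet (t7 ≈ -0.145). From here I'll take small steps.

>>> arm_command([
  [0,0,0,0.08],
  [0,0,0,0.16],
  [0,0,0,0.2],
])

```text
time: 47.48
eef_pos: [0.4886, -0.0765, 0.1646]
eef_rot: [[0.523, -0.852, 0.0], [-0.852, -0.523, -0.001], [0.001, 0.0, -1.0]]
force: [-0.6, -3.2, 0.2]
finger_gap: 0.0137
```

```bash
python3 st.py
```

```text
[ 0.4886 -0.0765  0.1646] yaw -58.47 F [-0.6 -3.2  0.2] M [-0.683 -0.075  0.013] gap 0.0137 j7 -0.939 t7 0.154
```

>>> arm_command([
  [0,0,0,0.05],
  [0,0,0,0.1],
])

```text
time: 47.72
eef_pos: [0.4886, -0.0765, 0.1646]
eef_rot: [[0.435, -0.9, 0.0], [-0.9, -0.435, -0.001], [0.001, 0.0, -1.0]]
force: [0.4, -2.8, -0.3]
finger_gap: 0.0142
```

```bash
python3 st.py
```

```text
[ 0.4886 -0.0765  0.1646] yaw -64.21 F [ 0.4 -2.8 -0.3] M [-0.729 -0.106  0.003] gap 0.0142 j7 -1.034 t7 0.273
```

>>> arm_command([
  [0,0,0,0.04],
  [0,0,0,0.08],
])

```text
time: 47.98
eef_pos: [0.4886, -0.0765, 0.1646]
eef_rot: [[0.362, -0.932, 0.0], [-0.932, -0.362, -0.001], [0.001, -0.0, -1.0]]
force: [0.0, -2.3, 0.6]
finger_gap: 0.0137
```

```bash
python3 st.py
```

```text
[ 0.4886 -0.0765  0.1646] yaw -68.77 F [ 0.  -2.3  0.6] M [-0.69  -0.09   0.089] gap 0.0137 j7 -1.109 t7 0.205
```

```bash
cat > avg.py <<'E'
from h import *
M=[];T=[]
for i in range(4):
    vision.grab_frame("scene"); s=manip.observe(); M.append(s["moment"][2]);T.append(s["joint_torque"][6])
print("Mz",np.round(M,3),np.mean(M).round(3),"t7",np.round(T,3))
E
python3 avg.py
```

```text
Mz [ 0.042 -0.025 -0.032 -0.034] -0.012 t7 [-0.102 -0.091  0.005  0.025]
```

>>> arm_command([
  [0,0,0,0.03],
  [0,0,0,0.06],
  [0,0,0,0.06],
])

```text
time: 48.55
eef_pos: [0.4886, -0.0764, 0.1646]
eef_rot: [[0.305, -0.952, 0.0], [-0.952, -0.305, -0.001], [0.001, -0.0, -1.0]]
force: [-0.5, -4.2, 0.2]
finger_gap: 0.014
```

```bash
python3 st.py;python3 avg.py
```

```text
[ 0.4886 -0.0764  0.1646] yaw -72.27 F [-0.5 -4.2  0.2] M [-1.147 -0.016  0.048] gap 0.014 j7 -1.167 t7 -0.072
Mz [-0.027  0.021 -0.033  0.006] -0.008 t7 [-0.034 -0.023 -0.021 -0.02 ]
```

>>> arm_command([
  [0,0,0,0.03],
  [0,0,0,0.06],
  [0,0,0,0.06],
])

```text
time: 49.12
eef_pos: [0.4886, -0.0764, 0.1646]
eef_rot: [[0.246, -0.969, 0.0], [-0.969, -0.246, -0.001], [0.001, -0.0, -1.0]]
force: [0.5, -4.3, 0.6]
finger_gap: 0.0138
```

```bash
python3 st.py;python3 avg.py
```

```text
[ 0.4886 -0.0764  0.1646] yaw -75.77 F [ 0.5 -4.3  0.6] M [-1.264 -0.098  0.029] gap 0.0138 j7 -1.225 t7 -0.056
Mz [-0.008 -0.018  0.08   0.003] 0.014 t7 [-0.027 -0.022 -0.021 -0.021]
```

>>> arm_command([
  [0,0,0,0.04],
])

```text
time: 49.45
eef_pos: [0.4886, -0.0764, 0.1646]
eef_rot: [[0.206, -0.978, 0.0], [-0.978, -0.206, -0.001], [0.001, -0.0, -1.0]]
force: [1.2, -5.9, 0.1]
finger_gap: 0.0139
```

```bash
python3 st.py
```

```text
[ 0.4886 -0.0764  0.1646] yaw -78.1 F [ 1.2 -5.9  0.1] M [-1.247 -0.096  0.072] gap 0.0139 j7 -1.264 t7 0.203
```

>>> arm_command([
  [0,0,0,0.04],
])

```text
time: 49.58
eef_pos: [0.4886, -0.0764, 0.1646]
eef_rot: [[0.167, -0.986, 0.0], [-0.986, -0.167, -0.0], [0.001, -0.0, -1.0]]
force: [0.7, -6.4, -0.2]
finger_gap: 0.0137
```

```bash
python3 st.py
```

```text
[ 0.4886 -0.0764  0.1646] yaw -80.4 F [ 0.7 -6.4 -0.2] M [-1.26  -0.048  0.06 ] gap 0.0137 j7 -1.302 t7 0.149
```

>>> arm_command([
  [0,0,0,0.04],
])

```text
time: 49.7
eef_pos: [0.4886, -0.0764, 0.1646]
eef_rot: [[0.127, -0.992, 0.0], [-0.992, -0.127, -0.001], [0.001, -0.0, -1.0]]
force: [-0.1, -5.2, 0.9]
finger_gap: 0.0141
```

```bash
python3 st.py
```

```text
[ 0.4886 -0.0764  0.1646] yaw -82.69 F [-0.1 -5.2  0.9] M [-1.288 -0.114  0.111] gap 0.0141 j7 -1.34 t7 0.149
```

>>> arm_command([
  [0,0,0,0.04],
])

```text
time: 49.82
eef_pos: [0.4886, -0.0764, 0.1646]
eef_rot: [[0.087, -0.996, 0.0], [-0.996, -0.087, -0.001], [0.001, -0.0, -1.0]]
force: [0.3, -5.2, 0.1]
finger_gap: 0.014
```

```bash
python3 st.py
```

```text
[ 0.4886 -0.0764  0.1646] yaw -84.98 F [ 0.3 -5.2  0.1] M [-1.275 -0.121  0.107] gap 0.014 j7 -1.378 t7 0.148
```

The moment about z averages 0.09 N·m while turning, against the clutch's 0.10 N·m and 0.04 N·m for free turning. The moment about x jumped at 156–160° of turn, where contact was expected, and has been flat since about 163°. The head is now at 172.6°, which puts the slip at roughly 0.25 rad. I'll stop here, open the fingers and retreat.

>>> arm_command([
  [0,0,0,0],
  [0,0,0,0],
  [0,0,0,0],
  [0,0,0,0],
  [0,0,0,0],
  [0,0,0,0],
  [0,0,0,0],
], hand=0.8)

```text
time: 50.7
eef_pos: [0.4885, -0.0761, 0.1646]
eef_rot: [[0.09, -0.996, 0.0], [-0.996, -0.09, 0.0], [0.0, -0.0, -1.0]]
force: [-0.7, 0.2, -0.2]
finger_gap: 0.0683
```

>>> arm_command([
  [0,0,-0.04,0],
  [0,0,-0.09,0],
  [0,0.04,-0.12,0],
  [-0.06,0.06,-0.12,0],
  [-0.12,0.06,-0.12,0],
  [-0.18,0.06,-0.12,0],
  [-0.24,0.06,-0.12,0],
  [-0.28,0.06,-0.12,0],
  [-0.28,0.06,-0.12,0],
  [-0.28,0.06,-0.12,0],
])

```text
time: 51.95
eef_pos: [0.4038, 0.1965, 0.2844]
eef_rot: [[0.089, -0.996, -0.0], [-0.996, -0.089, -0.001], [0.001, 0.0, -1.0]]
force: [0.4, -1.1, -0.3]
finger_gap: 0.0698
```

```bash
python3 st.py
python3 - <<'E'
from h import *
for n in("top","scene"):
    p,d=vision.grab_frame(n);C=cloud(n,d)
    P=near(n,(.488,-.077),.03,.184,.2,C); print("grip",len(P),rect(P) if len(P)>4 else "")
    P=near(n,(.438,-.075),.015,.148,.165,C); print("peg",len(P),circ(P) if len(P)>2 else "")
    P=near(n,(.489,-.0775),.07,.060,.070,C);print("plate",len(P),rect(P),P[:,2].mean() if len(P)>4 else "")
    P=near(n,(.6,.302),.05,.03,.06,C);print("drum",len(P),circ(P))
    if n=="scene":
        a=p[210:330,180:340];cv2.imwrite("pics/e1.png",cv2.resize(a,(800,600),interpolation=cv2.INTER_CUBIC)[...,::-1])
        cv2.imwrite("pics/e2.png",p[...,::-1])
E
```

```text
[0.4038 0.1965 0.2844] yaw -84.91 F [ 0.4 -1.1 -0.3] M [ 0.003  0.009 -0.009] gap 0.0698 j7 -2.04 t7 0.002
grip 85 ((487.23870849609375, -76.98160552978516), (35.89536666870117, 13.140999794006348), 2.340691328048706)
peg 26 ((436.91510009765625, -74.8653564453125), 6.997624397277832)
plate 382 ((488.4748229980469, -79.14340209960938), (63.932010650634766, 96.76802825927734), 87.42284393310547) 0.06387801875615898
drum 318 ((599.8595581054688, 299.0849914550781), 29.24858856201172)
grip 123 ((490.1688232421875, -76.5655517578125), (38.25650405883789, 14.600744247436523), 2.7450454235076904)
peg 43 ((440.3389587402344, -73.82164001464844), 7.475306510925293)
plate 649 ((490.2198791503906, -87.37357330322266), (46.349578857421875, 98.22200012207031), 87.54882049560547) 0.0637105928564218
drum 368 ((601.35498046875, 301.27642822265625), 29.87249755859375)
```

View pics/e1.png

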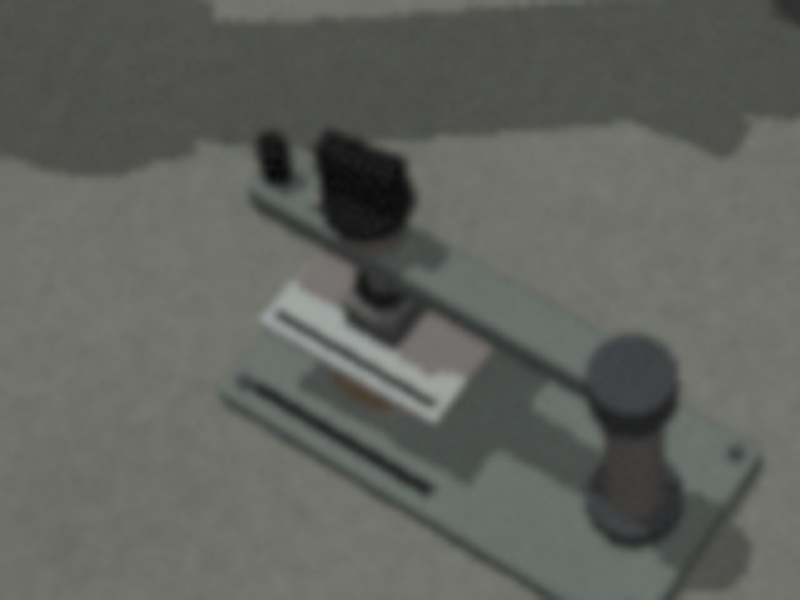

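View pics/e2.png

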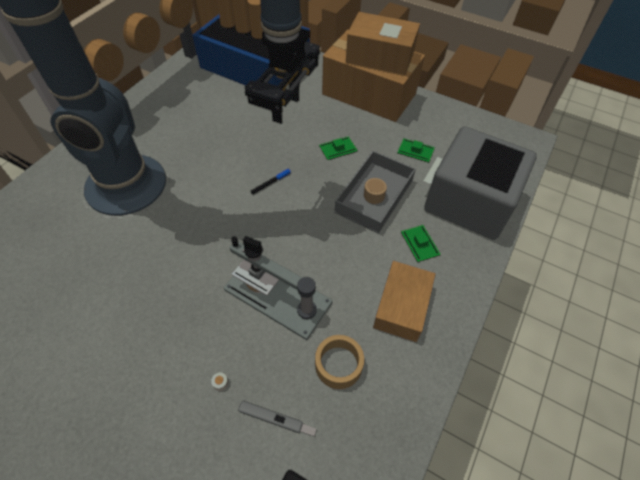

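Final look: the ram rests on the plate's block at crop (378,295). The plate and stack are centred, the arm is home, the drum is in the tote at (375,190), and the other things are where they were.

```bash
python3 -c "
from workcell import job
print(job.hand_in())"
```

```text
the job is handed in; nothing more can be done
None
```

The job is done and handed in at about 52 s of the 210 s allowed, with the bundle left clamped.

**What I did:**
- **Sorting:** I nested the three round cups in the press ring and put the drum in the tote. There was no square cup.
- **Pressing:** I set the silver plate on the stack, swung the arm home, and turned the thumbscrew 172.6° clockwise before stopping and backing away.

**What the last checks showed:**
- **Stack:** each cup raised the rim by 9 mm. The top rim measured about 57 mm against 58 mm expected.
- **Plate:** its centre is within about 1.5 mm of the stack's, and its yaw is about -2.4° against about -2° for the bed.
- **Arm:** at home, the peg stopped moving while the push force rose to 10 N. Both cameras still show it home afterwards.
- **Clamping:** the side moment on the wrist jumped at 156–160° of turn, where the ram was expected to touch. It was flat after about 163°. Turning torque averaged 0.09 N·m, close to the clutch's 0.10 N·m.
- **Other things:** the drum is in the tote and I saw nothing else on the bench moved.

**Less certain:**
- **Slip:** I estimate 0.2–0.3 rad, worked out from the turn angle and those moments. The torque readings were noisy and I could not see the collar pointer.
- **Head angle:** the cameras put the head about 3° from the gripper's own reading. That is small beside the slip limits.

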